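# Charge the smoke pot and lock its bayonet lid

## Task

Get the smoke pot on the ledge ready for the grill: first take the wooden tongs and the folded trivet off its mouth and lay them both flat in the sheet pan, then put every chunk of smoking wood into the pot. Finally set the lid in with its lugs in the collar's two slots, press it down against the sprung seal and turn it about a quarter turn clockwise to the stop, so that it springs up locked with its grip in line with the smoke outlet; leave the other things on the ledge where they are.

Things in the scene. Friction and masses are not known exactly. Their poses are not given: they have to be found in the camera images.
- pot_mouth (a point): cast-aluminium smoke pot bolted to the ledge: centre of its mouth, level with its collar's top, 137.5 mm above the ledge. Collar 200 mm across and 33 mm high, body 170 mm. Mouth 122 mm across inside the seal, inside of the pot 146 mm, floor 129.5 mm below the point. x: along the smoke outlet, a stub pipe on one side reaching 127 mm from the axis; z up.
- pot_slot (a point): centre of one of the two lug slots in the collar's inward lip, at the height of the collar's top, 81 mm from the axis, 80 degrees (1.396 rad) counter-clockwise from the pot's x seen from above; the other is opposite. Slots 36 mm wide, flanked by two thin ribs outside the collar. Axes as pot_mouth. Lip: 8 mm thick, reaching in to 73 mm from the axis.
- pot_lock (a point): where one lug is when locked, at the height of the collar's top, 81 mm from the axis on the pot's x (the other opposite), marked by one broad rib outside the collar. From its slot a lug passes under the lip 80 degrees clockwise (from above) to an end stop here, where a notch 3 mm deep in the lip's underside lets it spring up. Stops bar the other way.
- pot_seal (a joint): how far the sprung sealing ring in the pot's mouth is pressed down, m: 0 free (its top 11.5 mm below pot_mouth), 0.0085 fully down. It pushes up with about 6 N when free, 10 N fully down. The lid rests on it: about 0 in the slots, 0.0045 or more needed to turn, 0.0015 locked.
- lid_mid (a point): round cast lid, 138 mm across, 18 mm thick, about 0.4 kg; the point is on its axis, 31 mm above the underside. Black heatproof grip with flat sides on top: 74 mm long (x), 44 mm wide (y), from 3 mm below to 31 mm above the point; plate top 13 mm below it. z up. Height of the point over pot_mouth: 31 mm on top of the collar, 19.5 in the slots, under 15 to turn, 18 locked.
- lid_lug (a point): middle of one of the lid's two lugs, 77 mm from its axis on its +x side, 27 mm below lid_mid; the other is opposite, on -x, both in line with the grip. Each is 26 mm wide, 8 mm thick, level with the underside, and reaches 85 mm from the axis.
- tray: shallow aluminium sheet pan, 340 mm (x) by 220 mm (y), rim 22 mm high, floor 4 mm thick, walls 4 mm; fixed on the ledge; origin under its middle, z up
- tongs_mid (a point): wooden tongs, rigid, two slats on edge joined by a block: 262 mm long (x), 26 mm high, about 33 mm wide at this point, 22 mm wide at the block end (-x), 50 mm wide at the tips (+x); the point is at the centre of mass, half-way up, 12 mm towards the block from the middle of the length; z up. At first they lie across the pot's mouth on its collar. 90 g.
- trivet_mid (a point): cast-aluminium two-leaf trivet, folded flat (it stays folded): 210 mm long (x), 46 mm wide (y), 18 mm high; the point is at its centre. At first it lies across the pot's mouth on its collar, beside the tongs. 0.28 kg.
- chunk0_mid (a point): chunk of smoking wood, 66 x 36 x 34 mm (x, y, z), bark along one side; the point is at its centre; lies on the ledge at first. None if this chunk is absent. 50 g.
- chunk1_mid (a point): chunk of smoking wood, 66 x 36 x 34 mm (x, y, z), bark along one side; the point is at its centre; lies on the ledge at first. None if this chunk is absent. 50 g.
- chunk2_mid (a point): chunk of smoking wood, 66 x 36 x 34 mm (x, y, z), bark along one side; the point is at its centre; lies on the ledge at first. None if this chunk is absent. 50 g.
- chunk3_mid (a point): chunk of smoking wood, 66 x 36 x 34 mm (x, y, z), bark along one side; the point is at its centre; lies on the ledge at first. None if this chunk is absent. 50 g.
- molcajete: molcajete: dark basalt mortar on three feet, 194 mm across, 110 mm high, pestle in it; origin under its middle. Bystander, leave alone.
- bowl: aluminium basting bowl, 132 mm across, 55 mm high; origin under its middle. Bystander, leave alone.
- brush: steel grill brush, 228 mm long, 50 mm wide, 30 mm high, lying bristles down; origin under its middle, x towards the bristle head. Bystander, leave alone.
- salt: round steel salt tin, 75 mm across, 59 mm high; origin under its middle. Bystander, leave alone.
Not all that is in view belongs to the job. What is shaped like the part that bears lid_mid but red or turquoise is not meant.

How it is judged:
By the outcome, as a careful person would: the job done as asked, in the order asked, and still so for the second after the job is handed in, with the robot touching nothing.
Of chunk0, chunk1, chunk2, chunk3 only 2 to 4 are there at a start; the rules pass over those that are not, and their reading is None.
At some moment in a run one of chunk0, chunk1, chunk2, chunk3 may be knocked a few centimetres aside while the robot is not near it.
It also fails if it takes over 210 s, if anything falls off the work surface, if the arm or the gripper's body presses on something with over 40 N, if the wrist force passes 120 N, or if a joint passes its speed limit or range.

## Robot

A 6-joint arm with a two-finger parallel gripper is mounted at the origin on the work surface. World frame = base frame: x ahead of the robot, y to its left, z up, the work surface at z = 0. Lengths are in mm, angles in rad, forces in N, time in s.
With the tool pointing down it reaches from about 325 to 775 mm from the base axis. Payload 5.5 kg.
Tool frame: the origin (TCP) lies at the very end of the fingers, on their centre line; the grasp point (between the pads) lies robot.grip_point_offset behind it (robot.grip_point_offset is the distance from the TCP to the grasp point, in mm); z points along the fingers, x is the direction in which the jaws open and shut, and the axes are right-handed (so a half turn about z gives the same grasp; the last joint's range is limited). The gripper opens to 88 mm and grips with 3 to 60 N. Pads are 20 mm wide; open, the fingers measure 115 mm over their backs; the gripper's body (75 mm by 178 mm) begins 61 mm behind the grasp point.
Start: joints at [1.207, 0.091, 1.231, -0, 1.82, -0.057], TCP at [181.21, 571.996, 222.631] pointing down, gripper open.
Joint ranges: [-2.87, 2.87], [-0.86, 2.18], [0.17, 2.46], [-1.51, 4.65], [0.06, 2.69], [-2.65, 2.65]. Speed limits (rad/s): [2.57, 2.57, 3.01, 3.14, 3.14, 3.14].

## Interface

Orientations are given as a unit quaternion [w, x, y, z].
In Python, from workcell import robot gives the robot as it stands.
- The arm moves only by the tool arm_command, never from a script. Its argument "motion" is a list of rows, each a list of 3 entries, a list of its own where there are three numbers: the shift along the tool's x, y, z in mm, then the turn, a rotation vector about the tool's x, y, z in rad, then the closure, from -1 (fully open) to 1 (shut). A call has 1 to 10 rows; each row shifts and turns the commanded pose from where the row before left it, along the tool's axes as they then stand; what a row does not reach is not made up. A row lasts 1/10 s, in which the tool goes at most 50 mm and 8.59 degrees, less where a joint would pass 70% of its speed; a pose out of reach is approached as far as the arm can. A call with a gripper value outside its range is refused whole. The fingers move at their own pace and stop on an object; "squeeze" is the grip in N (left out, the last holds). Time passes only in rows, so rows that do not move let the fingers close. It gives the time, the measured TCP pose, the force and the opening at its end, in the units of the state.
- robot.get_state(): the state, without advancing time (a new reading comes with each control period).
- robot.get_image(name): name is "side" or "top"; returns the picture (400x640x3 uint8, blue, green, red); there is no depth.
- robot.camera_model(name): a dict with "K" (3x3 intrinsics, pixels), "origin" and "attitude" of the camera in the world. Camera axes: x right, y down, z forward; pixel columns grow to the right and rows downward; lengths in mm; the calibration is good to about 2 mm. A picture is of the moment at which its call begins. camera_model takes no time and is no camera call.
- robot.close_job(): hands the job in, once; it reports no verdict.
Trained networks look in the newest picture that a camera, given by its name, has taken for a name from the list of things; names that differ only in an ending like _2 or _b are one class to them, and where a whole thing is asked for, a point or a joint stands for the part that bears it (a point fixed in the world has none). Each returns a list of dicts, best first, with "confidence" (0 to 1); they miss things now and then, are a little off and sometimes report something else, mostly with a low value. They report only what shows in the picture. A call takes as long as a camera call. They do not tell look-alikes from the thing itself.
- robot.search_frame(camera, thing): "centre" ([x, y, z] in mm, in world coordinates, good to about 4 mm: the middle of the surface that is visible of it).
- robot.masks_of(camera, thing): "region" (400x640 bool, what is visible of it).
The state is a dict: "time_s": time; "joint_pos": joint angles; "joint_velocities": joint speeds; "joint_efforts": joint torques, N m; "ee_pos": TCP position; "tool_rot": TCP orientation; "force": force on the tool from outside, world axes, zero at the start; "torque": the same for the moment, N m; "opening": finger opening in mm.
Only numpy, scipy, OpenCV 4.12 (cv2) and the standard library are available. Lean on these libraries where they do the work, as an engineer would, in place of code of your own. Each camera call takes 0.05 s, during which the arm holds its last target.

## Working session

There is one attempt and no reset: what is moved stays moved. The work goes in short steps, Python scripts to look and compute and a tool call to move; the robot and the scene stay as the last step left them, time stands still between calls to the robot, and variables do not carry over. Pictures are saved under pics/ and viewed, and the job is handed in when it is done.

Besides the shell and the picture viewer there is one more tool, called as a command line: name --argument value ..., lists and objects as JSON in quotes. arm_command: Moves the arm, as the interface text tells. Its arguments: {"type":"object","properties":{"motion":{"type":"array","items":{"type":"array"}},"squeeze":{"type":"number"}},"required":["motion"]}

```bash
ls -la; mkdir -p pics; python3 - <<'E'
from workcell import robot
import cv2
print(robot.get_state()); print(robot.grip_point_offset)
for n in ("top","side"):
    im=robot.get_image(n); cv2.imwrite(f"pics/{n}0.png",im)
    print(n,robot.camera_model(n))
E
```

```text
total 12
drwxr-xr-x  3 agent agent 4096 Dec  6 15:24 .
drwxr-xr-x 23 root  root  4096 Dec  6 15:24 ..
drwxr-xr-x  2 agent agent 4096 Dec  6 15:24 pics
{'time_s': 0.0, 'joint_pos': array([ 1.20729507e+00,  9.18601483e-02,  1.23186161e+00, -2.21231239e-05,
        1.81979347e+00, -5.67201405e-02]), 'joint_velocities': array([-0.00019249, -0.00057751, -0.00104788,  0.00081087,  0.00024806,
        0.00069619]), 'joint_efforts': array([-1.67165163e-04, -4.46475363e+01, -4.06426263e+01,  6.96742628e-02,
        3.00255138e-02, -1.51591412e-04]), 'ee_pos': array([181.11193722, 571.7080915 , 221.51981438]), 'tool_rot': array([ 5.32009726e-04,  8.06844343e-01,  5.90763305e-01, -8.00719447e-04]), 'force': array([ 0.59263024, -0.09892759, -0.31566926]), 'torque': array([-0.0034139 ,  0.03945543,  0.02329287]), 'opening': 88.02343762749818}
18.700000000000003
top {'K': array([[399.7325045 ,   0.        , 323.32243481],
       [  0.        , 399.7325045 , 201.0655456 ],
       [  0.        ,   0.        ,   1.        ]]), 'origin': array([ 260.76563538,  -49.48165519, 1166.95249492]), 'attitude': array([-0.08352853,  0.72437754, -0.67952396,  0.08091573])}
side {'K': array([[398.49428329,   0.        , 318.6505544 ],
       [  0.        , 398.49428329, 200.00326819],
       [  0.        ,   0.        ,   1.        ]]), 'origin': array([ 452.98657367, -894.2415814 ,  773.09331246]), 'attitude': array([-0.43840383,  0.89868859, -0.00581462,  0.01127342])}
```

View pics/top0.png

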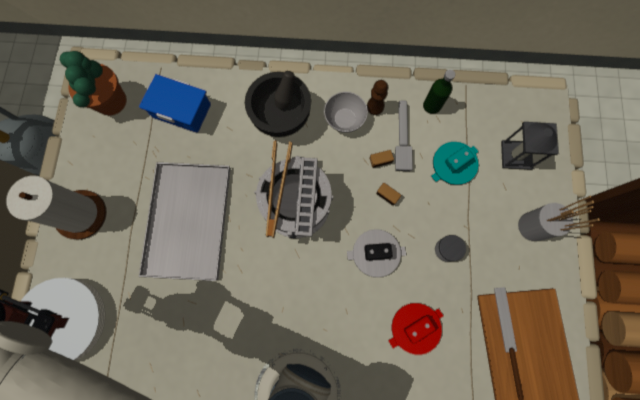

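View pics/side0.png

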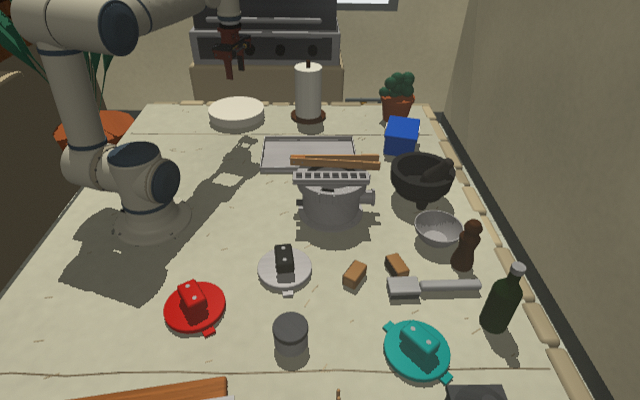

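Top view: pot about (295,195) with tongs (278,188) and trivet (307,197) across it, tray (188,222), grey lid with black grip (378,253), two chunks at (383,158) and (389,194). Look-alikes: red lid (417,328) and turquoise lid (456,162).

```bash
cat > h.py <<'E'
from workcell import robot
import cv2, numpy as np
from scipy.spatial.transform import Rotation as R
def RR(q): return R.from_quat([q[1],q[2],q[3],q[0]])
CM={n:robot.camera_model(n) for n in ("top","side")}
def proj(n,P):
    c=CM[n]; p=RR(c["attitude"]).inv().apply(np.atleast_2d(P)-c["origin"]); u=p@c["K"].T; return u[:,:2]/u[:,2:]
def ray(n,uv,z):
    c=CM[n]; uv=np.atleast_2d(uv).astype(float); d=np.c_[uv,np.ones(len(uv))]@np.linalg.inv(c["K"]).T
    d=RR(c["attitude"]).apply(d); t=(z-c["origin"][2])/d[:,2]; return c["origin"]+t[:,None]*d
def crop(n,im,x0,y0,w,h,s,fn,pts=None):
    o=cv2.resize(im[y0:y0+h,x0:x0+w],None,fx=s,fy=s,interpolation=cv2.INTER_CUBIC)
    for p in (pts if pts is not None else []):
        u=proj(n,p)[0]; cv2.circle(o,(int((u[0]-x0+.5)*s),int((u[1]-y0+.5)*s)),3,(0,0,255),1)
    cv2.imwrite(fn,o)
def axes(mask,n,z):
    c,_=cv2.findContours(mask.astype(np.uint8),cv2.RETR_EXTERNAL,cv2.CHAIN_APPROX_NONE)
    c=max(c,key=cv2.contourArea)[:,0,:]; w=ray(n,c,z)[:,:2].astype(np.float32)
    return cv2.minAreaRect(w)
def state(): 
    s=robot.get_state(); return s
E
python3 - <<'E'
from h import *
it=robot.get_image("top"); 
for t in ["lid_mid","tongs_mid","trivet_mid","chunk0_mid","tray","bowl","brush","salt","molcajete","pot_seal"]:
    for r in robot.search_frame("top",t): print(t,np.round(r["centre"]),round(r["confidence"],2), proj("top",r["centre"])[0].round())
crop("top",it,240,120,120,135,5,"pics/c1.png")
E
```

```text
lid_mid [ 387. -193.   21.] 0.67 [375. 254.]
lid_mid [ 671. -203.   31.] 0.67 [382. 159.]
lid_mid [ 190. -310.   17.] 0.63 [415. 329.]
lid_mid [ 667. -419.   19.] 0.59 [453. 166.]
tongs_mid [520.  87. 162.] 0.65 [276. 190.]
tongs_mid [512.   7. 154.] 0.28 [306. 196.]
trivet_mid [508.   5. 153.] 0.59 [307. 197.]
chunk0_mid [ 673. -206.   30.] 0.63 [383. 158.]
tray [445. 363.   4.] 0.71 [186. 223.]
bowl [824. -89.  18.] 0.73 [346. 112.]
brush [ 713. -268.   28.] 0.62 [404. 147.]
salt [ 413. -397.   56.] 0.69 [450. 248.]
molcajete [804. 116.  95.] 0.6 [277. 102.]
molcajete [ 560. -226.   31.] 0.41 [388. 195.]
pot_seal [521.  55. 125.] 0.69 [289. 194.]
```

```bash
python3 - <<'E'
from h import *
i=robot.get_image("side"); crop("side",i,240,130,160,110,5,"pics/c2.png")
for t in ["lid_mid","tongs_mid","trivet_mid","chunk0_mid","pot_seal"]:
    for r in robot.search_frame("side",t): print(t,np.round(r["centre"]),round(r["confidence"],2), proj("side",r["centre"])[0].round())
E
```

```text
lid_mid [ 390. -221.   18.] 0.95 [284. 272.]
lid_mid [ 670. -448.   23.] 0.89 [414. 354.]
lid_mid [ 200. -336.   18.] 0.62 [196. 312.]
tongs_mid [538.  74. 153.] 0.75 [338. 163.]
trivet_mid [510.  -6. 156.] 0.71 [330. 178.]
chunk0_mid [ 668. -213.   35.] 0.79 [395. 265.]
```

View pics/c1.png

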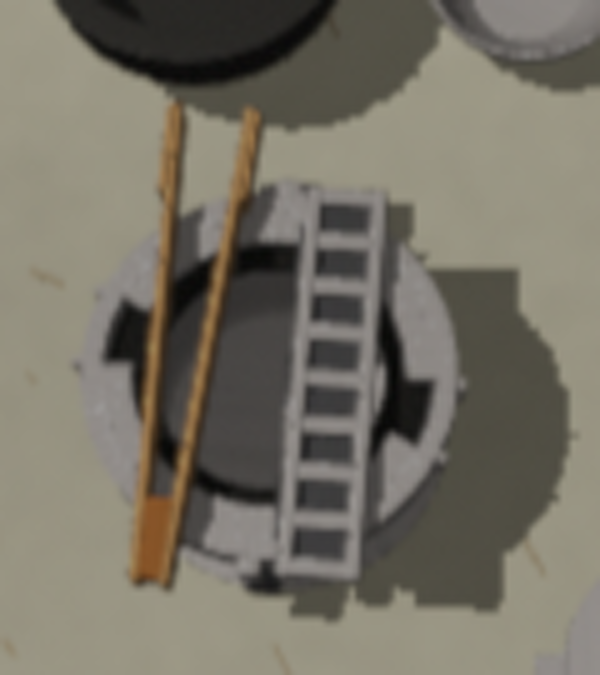

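View pics/c2.png

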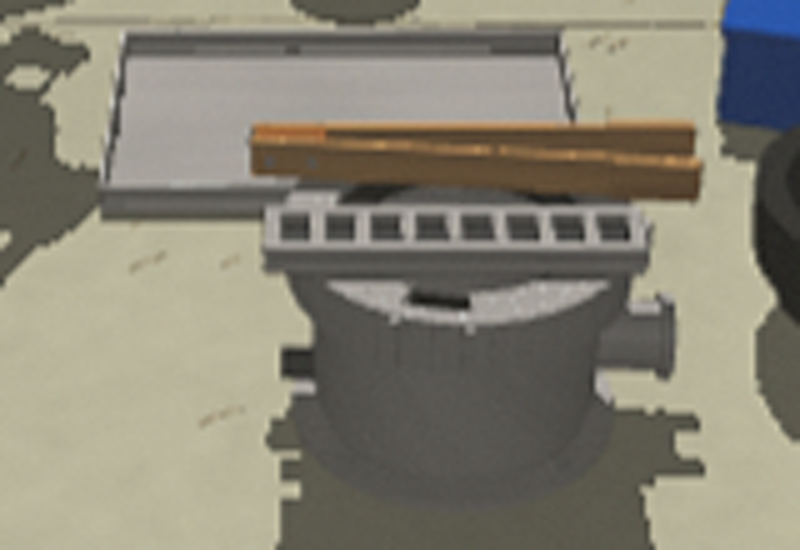

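```bash
cat >> h.py <<'E'
def rect_info(n,t,z,pick=0):
    m=robot.masks_of(n,t)
    out=[]
    for r in m:
        (c,(w,h),a)=axes(r["region"],n,z)
        if w<h: w,h,a=h,w,a+90
        out.append((round(r["confidence"],2),np.round(c,1),round(w,1),round(h,1),round(((a+90)%180)-90,1)))
    return out
E
python3 - <<'E'
from h import *
it=robot.get_image("top")
for t,z in [("tongs_mid",163.5),("trivet_mid",155.5),("tray",22),("chunk0_mid",34),("lid_mid",18)]:
    for o in rect_info("top",t,z): print(t,*o)
# pot overlay
s=5;x0,y0,w,h=235,130,120,125
def draw(c,yaw,fn):
    o=cv2.resize(it[y0:y0+h,x0:x0+w],None,fx=s,fy=s,interpolation=cv2.INTER_CUBIC)
    def L(P,col,cl=True):
        u=((proj("top",P)-[x0,y0]+.5)*s).astype(np.int32); cv2.polylines(o,[u],cl,col,1)
    a=np.linspace(0,2*np.pi,90)
    for r,z,col in [(100,137.5,(0,0,255)),(73,137.5,(0,255,0)),(61,126,(255,0,0))]:
        L(np.c_[c[0]+r*np.cos(a),c[1]+r*np.sin(a),0*a+z],col)
    for k in (80,260):
        t=np.radians(yaw+k); d=np.array([np.cos(t),np.sin(t)]); n=np.array([-d[1],d[0]])
        L([np.r_[c+d*rr+n*q,137.5] for rr,q in [(73,-18),(88,-18),(88,18),(73,18)]],(0,255,255))
    cv2.imwrite(fn,o)
A=ray("top",[[265,186.6],[323,202]],137.5)[:,:2]; c=A.mean(0); d=A[0]-A[1]
yaw=np.degrees(np.arctan2(d[1],d[0]))-80; print("pot",c,yaw,np.hypot(*d))
draw(c,yaw,"pics/p1.png")
E
```

```text
tongs_mid 0.92 [523.1  81.6] 253.0 50.3 -0.3
trivet_mid 0.95 [510.7   7.7] 212.9 48.4 0.3
tray 0.59 [451.8 358.4] 345.1 227.7 0.7
chunk0_mid 0.57 [ 670.4 -201.8] 72.1 44.2 -70.3
lid_mid 0.95 [ 390.1 -198.1] 137.7 136.7 -37.7
lid_mid 0.81 [ 676.6 -427.8] 137.0 134.9 87.2
lid_mid 0.8 [ 191.2 -314.2] 138.3 138.3 -9.8
pot [518.41123976  41.45959666] -1.5738388146505145 160.39271437645732
```

View pics/p1.png

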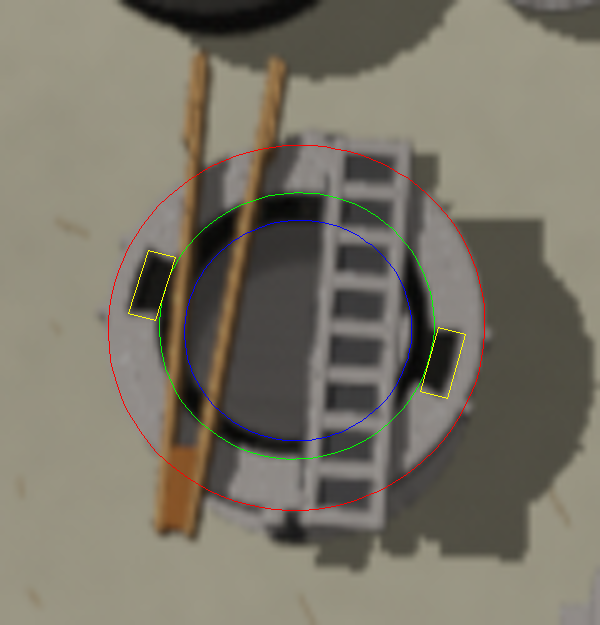

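```bash
python3 - <<'E'
from h import *
P=ray("top",[[270.3,236.2],[282.8,141]],163.5); print(P, np.hypot(*(P[1]-P[0])[:2]))
d=(P[1]-P[0])[:2]; d/=np.hypot(*d); print("yaw",np.degrees(np.arctan2(d[1],d[0])),"com",P[:,:2].mean(0)-12*d)
T=ray("top",[[235+355/5,130+143/5],[235+345/5,130+525/5]],155.5);print(T)
im=robot.get_image("top"); robot.get_image("side")
for t in ["tongs_mid","trivet_mid","chunk0_mid"]:
    z={"to":163.5,"tr":155.5,"ch":34}[t[:2]]
    print(t,rect_info("side",t,z))
s=robot.get_state();print(RR(s["tool_rot"]).as_matrix().round(4))
E
```

```text
[[399.0993548   89.78973303 163.5       ]
 [656.55570795  80.52926814 163.5       ]] 257.6228444573305
yaw -2.059987669866178 com [515.8352865   85.59085045]
[[613.86394078  15.49321355 155.5       ]
 [408.75899946   5.51143236 155.5       ]]
tongs_mid [(0.61, array([527.4,  59.6]), 255.5, 78.7, 0.3)]
trivet_mid [(0.78, array([513.7,  -7.1]), 205.4, 64.3, -1.4), (0.56, array([ 523. , -130.7]), 202.9, 183.4, 0.0)]
chunk0_mid [(0.55, array([ 668.7, -216.2]), 76.7, 53.4, -70.8)]
[[ 0.302   0.9533 -0.    ]
 [ 0.9533 -0.302  -0.    ]
 [-0.     -0.     -1.    ]]
```

```bash
cat >> h.py <<'E'
def plan(x,y,z,yawx=None):
    """shift in the tool frame after turning; yawx= world angle of tool x (deg)"""
    s=robot.get_state(); M=RR(s["tool_rot"]).as_matrix(); a0=np.degrees(np.arctan2(M[1,0],M[0,0]))
    if yawx is None: yawx=a0
    da=(yawx-a0+90)%180-90
    print("t %.2f ee"%s["time_s"],s["ee_pos"].round(1),"yawx %.1f open %.1f F"%(a0,s["opening"]),s["force"].round(1),"j6 %.2f"%s["joint_pos"][5], "tilt",M[:2,2].round(4))
    print("turn about tool z (rad): %.3f"%(-np.radians(da)))
    a=np.radians(a0+da); d=np.array([x,y,z])-s["ee_pos"]
    X=np.array([np.cos(a),np.sin(a),0]);Y=np.array([np.sin(a),-np.cos(a),0])
    print("shift tool x %.1f y %.1f z %.1f"%(d@X,d@Y,-d[2]))
E
python3 -c "
from h import *
plan(515,86,200,88)"
```

```text
t 1.50 ee [181.2 572.  222.6] yawx 72.4 open 87.5 F [ 0.1 -0.8  1.1] j6 -0.06 tilt [-0. -0.]
turn about tool z (rad): -0.272
shift tool x -474.1 y 350.6 z 22.6
```

arm_command --motion '[[[0, 0, 0], [0, 0, -0.136], -0.4], [[0, 0, 0], [0, 0, -0.136], -0.4], [[-36, 27, 0], [0, 0, 0], -0.4], [[-36, 27, 0], [0, 0, 0], -0.4], [[-36, 27, 0], [0, 0, 0], -0.4], [[-36, 27, 0], [0, 0, 0], -0.4], [[-36, 27, 0], [0, 0, 0], -0.4], [[-36, 27, 0], [0, 0, 0], -0.4], [[-36, 27, 0], [0, 0, 0], -0.4], [[-36, 27, 0], [0, 0, 0], -0.4]]' --squeeze 20

```text
time_s: 2.5
ee_pos: [387.7, 275.1, 222.9]
tool_rot: [0.0, 0.719, 0.695, 0.0]
force: [1.2, 1.7, -0.0]
opening: 61.6
```

```bash
python3 -c "
from h import *
plan(515,86,200,88)"
```

```text
t 2.50 ee [387.7 275.1 222.9] yawx 88.0 open 61.6 F [ 1.2  1.7 -0. ] j6 -0.99 tilt [0.0007 0.0004]
turn about tool z (rad): 0.000
shift tool x -184.5 y 133.8 z 22.9
```

arm_command --motion '[[[-37, 27, 0], [0, 0, 0], -0.4], [[-37, 27, 0], [0, 0, 0], -0.4], [[-37, 27, 0], [0, 0, 0], -0.4], [[-37, 27, 0], [0, 0, 0], -0.4], [[-36.5, 26, 0], [0, 0, 0], -0.4], [[0, 0, 20], [0, 0, 0], -0.4], [[0, 0, 0], [0, 0, 0], -0.4]]'

```text
time_s: 3.2
ee_pos: [514.0, 86.3, 199.8]
tool_rot: [-0.002, 0.72, 0.694, -0.002]
force: [-0.2, 0.2, -0.4]
opening: 61.6
```

```bash
python3 - <<'E'
from h import *
plan(515,86,141,88)
im=robot.get_image("top"); crop("top",im,235,120,120,130,5,"pics/t2.png")
im=robot.get_image("side"); crop("side",im,260,80,140,110,5,"pics/s2.png")
E
```

```text
t 3.20 ee [514.   86.3 199.8] yawx 87.9 open 61.6 F [-0.2  0.2 -0.4] j6 -1.43 tilt [-0.0048 -0.0003]
turn about tool z (rad): -0.003
shift tool x -0.3 y 1.0 z 58.8
```

View pics/t2.png

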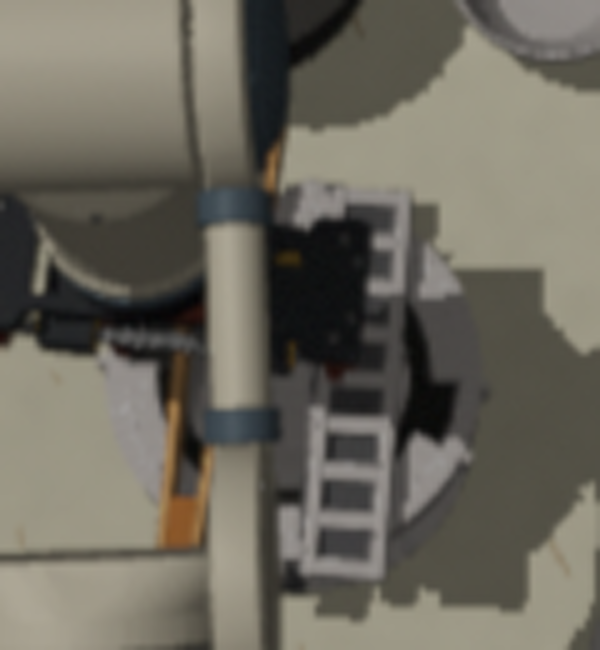

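View pics/s2.png

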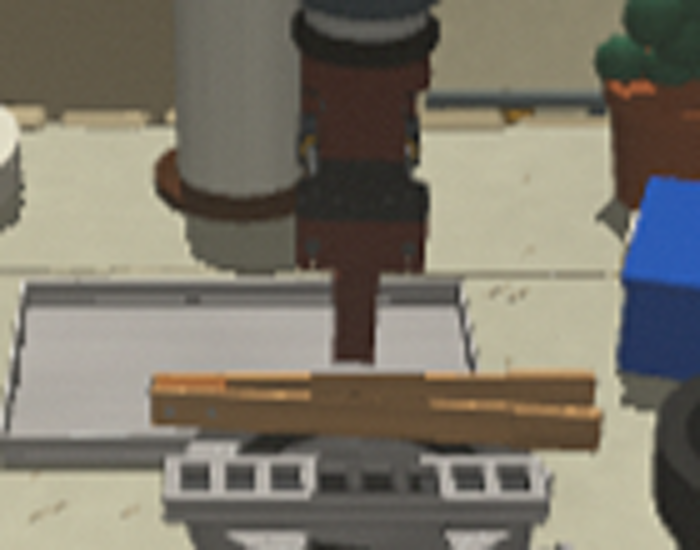

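The gripper is over the tongs, jaws straddling them (side crop finger at (355,340), shadow clear of trivet). Descending and gripping.

arm_command --motion '[[[0, 1, 20], [0, 0, 0], -0.4], [[0, 0, 20], [0, 0, 0], -0.4], [[0, 0, 15], [0, 0, 0], -0.4], [[0, 0, 3.5], [0, 0, 0], -0.4], [[0, 0, 0], [0, 0, 0], 1], [[0, 0, 0], [0, 0, 0], 1], [[0, 0, 0], [0, 0, 0], 1], [[0, 0, 0], [0, 0, 0], 1], [[0, 0, 0], [0, 0, 0], 1]]' --squeeze 20

```text
time_s: 4.2
ee_pos: [515.9, 87.6, 145.1]
tool_rot: [0.0, 0.719, 0.695, 0.001]
force: [-0.1, 0.6, 2.7]
opening: 32.5
```

arm_command --motion '[[[0, 0, 0], [0, 0, 0], 1], [[0, 0, -10], [0, 0, 0], 1], [[0, 0, -10], [0, 0, 0], 1], [[0, 0, 0], [0, 0, 0], 1]]'

```text
time_s: 4.6
ee_pos: [516.3, 87.6, 166.3]
tool_rot: [0.001, 0.719, 0.695, 0.001]
force: [-0.4, 0.1, -1.0]
opening: 32.4
```

```bash
python3 - <<'E'
from h import *
plan(515,86,141,88)
im=robot.get_image("side"); crop("side",im,260,80,140,110,5,"pics/s3.png")
E
```

```text
t 4.60 ee [516.3  87.6 166.3] yawx 88.0 open 32.4 F [-0.4  0.1 -1. ] j6 -1.43 tilt [0.0029 0.0002]
turn about tool z (rad): 0.000
shift tool x -1.6 y -1.2 z 25.3
```

View pics/s3.png

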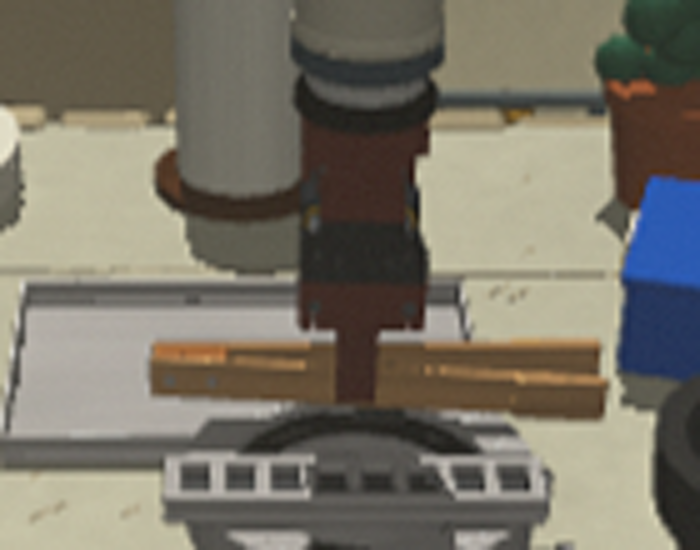

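arm_command --motion '[[[0, 0, -10], [0, 0, 0], 1], [[39, -10.5, -5], [0, 0, 0], 1], [[39, -10.5, 0], [0, 0, 0], 1], [[39, -10.5, 0], [0, 0, 0], 1], [[39, -10.5, 0], [0, 0, 0], 1], [[39, -10.5, 0], [0, 0, 0], 1], [[39, -10.5, 0], [0, 0, 0], 1], [[39, -10.5, 0], [0, 0, 0], 1], [[37, -10.5, 0], [0, 0, 0], 1], [[0, 0, 0], [0, 0, 0], 1]]'

```text
time_s: 5.65
ee_pos: [440.4, 404.1, 178.6]
tool_rot: [-0.001, 0.718, 0.696, -0.0]
force: [0.4, -0.9, -0.8]
opening: 32.0
```

```bash
python3 - <<'E'
from h import *
plan(442,400,13,90.7)
im=robot.get_image("side"); crop("side",im,230,60,160,120,5,"pics/s4.png")
E
```

```text
t 5.65 ee [440.4 404.1 178.6] yawx 88.3 open 32.0 F [ 0.4 -0.9 -0.8] j6 -0.86 tilt [-0.0017  0.0007]
turn about tool z (rad): -0.042
shift tool x -4.1 y 1.6 z 165.6
```

View pics/s4.png

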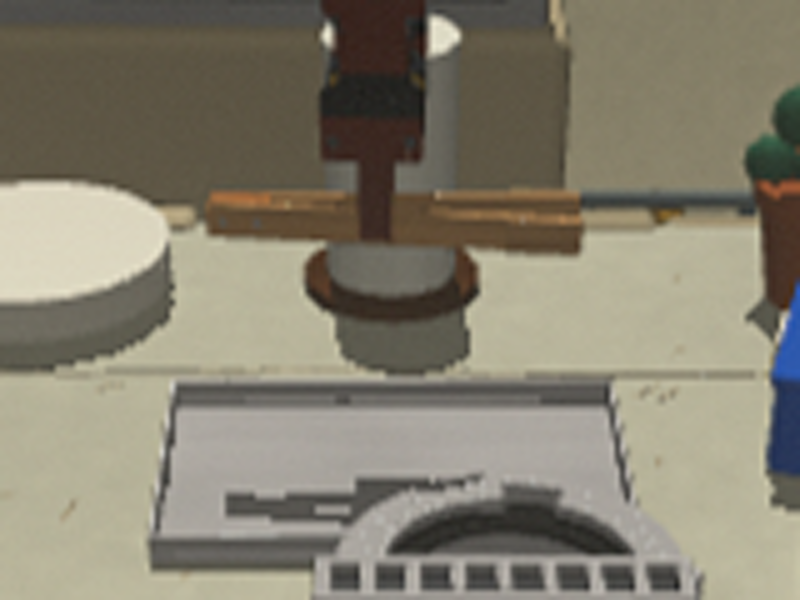

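arm_command --motion '[[[-4, 1.5, 10], [0, 0, -0.04], 1], [[0, 0, 18], [0, 0, 0], 1], [[0, 0, 18], [0, 0, 0], 1], [[0, 0, 18], [0, 0, 0], 1], [[0, 0, 18], [0, 0, 0], 1], [[0, 0, 18], [0, 0, 0], 1], [[0, 0, 18], [0, 0, 0], 1], [[0, 0, 18], [0, 0, 0], 1], [[0, 0, 12], [0, 0, 0], 1], [[0, 0, 0], [0, 0, 0], 1]]'

```text
time_s: 6.7
ee_pos: [443.2, 394.6, 29.1]
tool_rot: [-0.0, 0.706, 0.709, -0.002]
force: [-0.5, 0.7, -0.7]
opening: 32.0
```

arm_command --motion '[[[3, 0, 7], [0, 0, 0], 1], [[2, 0, 7], [0, 0, 0], 1], [[0, 0, 0], [0, 0, 0], 1]]'

```text
time_s: 7.0
ee_pos: [443.4, 401.3, 16.4]
tool_rot: [-0.0, 0.705, 0.709, -0.0]
force: [0.3, -0.5, -2.0]
opening: 32.2
```

```bash
python3 - <<'E'
from h import *
plan(442,400,12.6)
im=robot.get_image("side"); crop("side",im,230,60,160,120,5,"pics/s5.png")
E
```

```text
t 7.00 ee [443.4 401.3  16.4] yawx 90.3 open 32.2 F [ 0.3 -0.5 -2. ] j6 -0.90 tilt [-0.0007 -0.0005]
turn about tool z (rad): -0.000
shift tool x -1.3 y -1.4 z 3.8
```

View pics/s5.png

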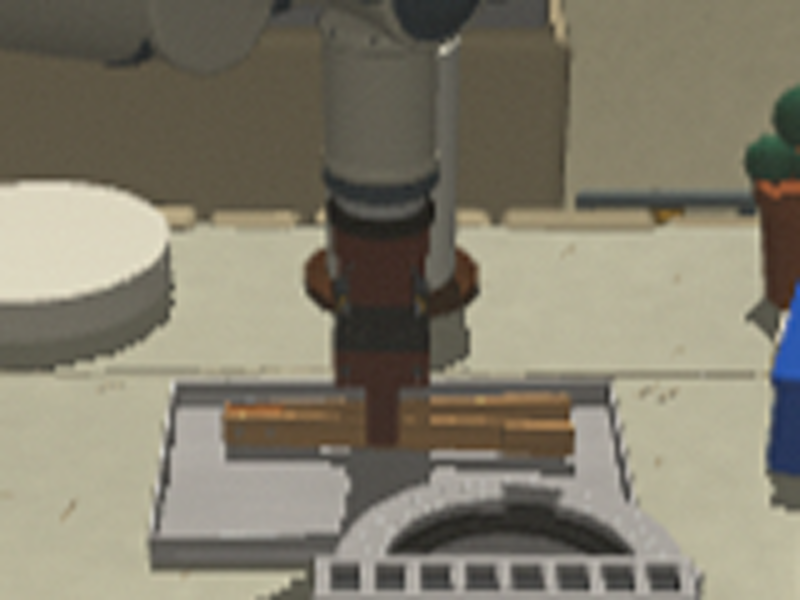

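Tongs are inside the pan, a few mm above its floor (shadow gap). Lower 3.5 mm and release.

arm_command --motion '[[[0, 0, 2], [0, 0, 0], 1], [[0, 0, 1.5], [0, 0, 0], 1], [[0, 0, 0], [0, 0, 0], 1], [[0, 0, 0], [0, 0, 0], -0.3], [[0, 0, 0], [0, 0, 0], -0.3], [[0, 0, 0], [0, 0, 0], -0.3], [[0, 0, -10], [0, 0, 0], -0.3], [[0, 0, -20], [0, 0, 0], -0.3], [[0, 0, -30], [0, 0, 0], -0.3], [[0, 0, -40], [0, 0, 0], -0.3]]'

```text
time_s: 8.05
ee_pos: [442.9, 400.6, 113.5]
tool_rot: [-0.0, 0.705, 0.709, -0.002]
force: [-0.0, 0.7, 0.9]
opening: 57.1
```

```bash
python3 - <<'E'
from h import *
plan(511,7,190,90.3)
E
```

```text
t 8.05 ee [442.9 400.6 113.5] yawx 90.3 open 57.1 F [-0.   0.7  0.9] j6 -0.90 tilt [-0.0025 -0.002 ]
turn about tool z (rad): -0.000
shift tool x -393.9 y 66.1 z -76.5
```

arm_command --motion '[[[0, 0, -35], [0, 0, 0], -0.7], [[0, 0, -35], [0, 0, 0], -0.7], [[-44, 7.5, -6], [0, 0, 0], -0.7], [[-44, 7.5, 0], [0, 0, 0], -0.7], [[-44, 7.5, 0], [0, 0, 0], -0.7], [[-44, 7.5, 0], [0, 0, 0], -0.7], [[-44, 7.5, 0], [0, 0, 0], -0.7], [[-44, 7.5, 0], [0, 0, 0], -0.7], [[-44, 7.5, 0], [0, 0, 0], -0.7], [[-44, 7, 0], [0, 0, 0], -0.7]]'

```text
time_s: 9.05
ee_pos: [505.1, 47.8, 190.9]
tool_rot: [0.001, 0.705, 0.709, 0.001]
force: [1.3, 0.2, -0.5]
opening: 74.7
```

```bash
python3 - <<'E'
from h import *
plan(511,7,190,90.3)
robot.get_image("side"); print(rect_info("side","trivet_mid",155.5), [ (r["centre"].round(1),r["confidence"]) for r in robot.search_frame("side","trivet_mid")])
robot.get_image("top"); print(rect_info("top","tray",22), rect_info("top","tongs_mid",30))
E
```

```text
t 9.05 ee [505.1  47.8 190.9] yawx 90.3 open 74.7 F [ 1.3  0.2 -0.5] j6 -1.55 tilt [0.0018 0.    ]
turn about tool z (rad): 0.000
shift tool x -40.8 y 5.7 z 0.9Traceback (most recent call last):
  File "<stdin>", line 3, in <module>
AttributeError: 'list' object has no attribute 'round'. Did you mean: 'count'?
```

arm_command --motion '[[[-20, 3, 0], [0, 0, 0], -0.7], [[-20, 2.7, 0], [0, 0, 0], -0.7], [[0, 0, 10], [0, 0, 0], -0.7], [[0, 0, 12], [0, 0, 0], -0.7], [[0, 0, 0], [0, 0, 0], -0.7]]'

```text
time_s: 9.7
ee_pos: [509.8, 11.1, 165.0]
tool_rot: [-0.002, 0.705, 0.709, -0.001]
force: [-0.4, 0.1, 0.1]
opening: 75.0
```

```bash
python3 - <<'E'
from h import *
plan(511,7,144,90.3)
im=robot.get_image("side"); crop("side",im,240,80,160,120,5,"pics/s6.png")
im=robot.get_image("top"); crop("top",im,140,120,220,170,3.6,"pics/t6.png")
E
```

```text
t 9.70 ee [509.8  11.1 165. ] yawx 90.4 open 75.0 F [-0.4  0.1  0.1] j6 -1.62 tilt [-0.004   0.0008]
turn about tool z (rad): 0.001
shift tool x -4.1 y 1.2 z 21.0
```

View pics/s6.png

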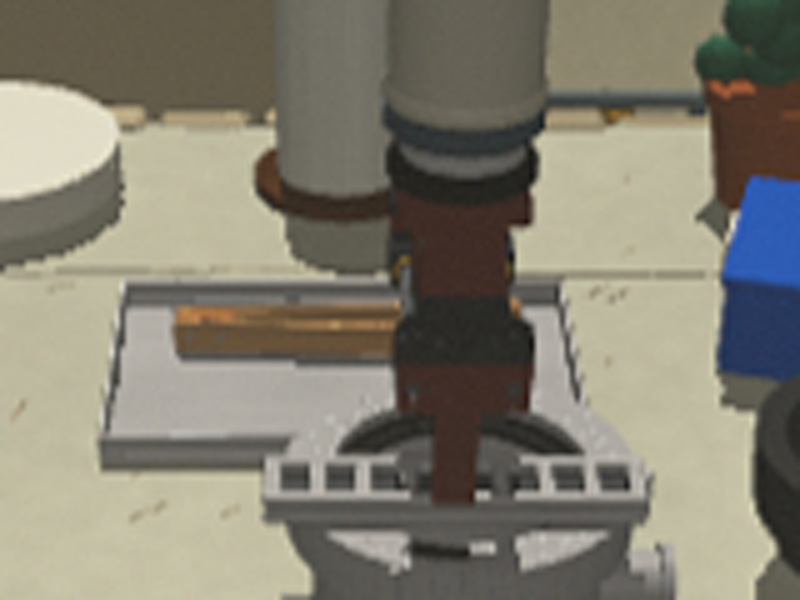

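View pics/t6.png

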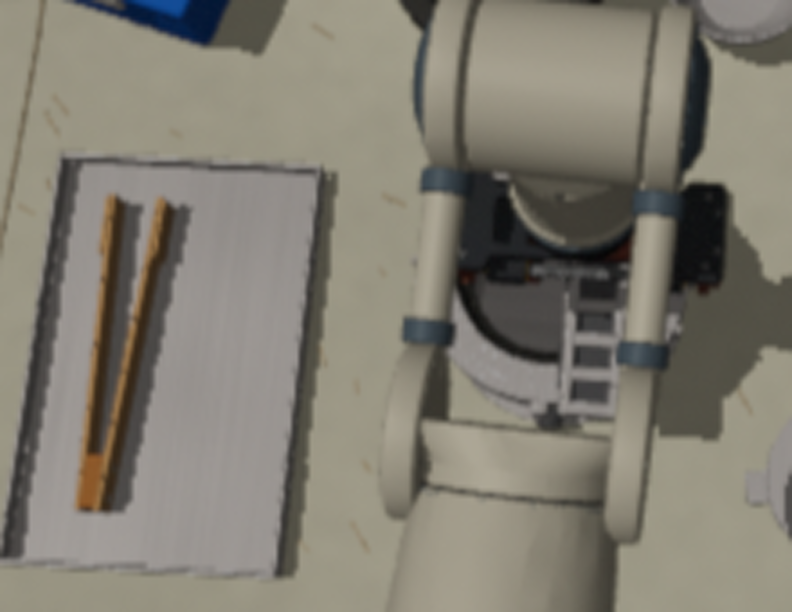

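Tongs lie flat in the pan (t6: from (90,505) to (140,200)). Jaws straddle the trivet; descend and grip.

arm_command --motion '[[[-4, 1.2, 8], [0, 0, 0], -0.7], [[0, 0, 8], [0, 0, 0], -0.7], [[0, 0, 6], [0, 0, 0], -0.7], [[0, 0, 0], [0, 0, 0], -0.7], [[0, 0, 0], [0, 0, 0], 1], [[0, 0, 0], [0, 0, 0], 1], [[0, 0, 0], [0, 0, 0], 1], [[0, 0, 0], [0, 0, 0], 1]]' --squeeze 30

```text
time_s: 10.6
ee_pos: [512.3, 6.1, 146.0]
tool_rot: [-0.0, 0.705, 0.709, 0.001]
force: [-0.5, 2.3, 0.5]
opening: 45.9
```

arm_command --motion '[[[0, 0, -10], [0, 0, 0], 1], [[0, 0, -20], [0, 0, 0], 1], [[0, 0, -10], [0, 0, 0], 1], [[0, 0, 0], [0, 0, 0], 1]]'

```text
time_s: 11.0
ee_pos: [513.0, 5.5, 187.8]
tool_rot: [0.001, 0.705, 0.709, 0.001]
force: [-0.5, -0.2, -3.3]
opening: 45.4
```

```bash
python3 - <<'E'
from h import *
plan(452,308,186,90.7)
im=robot.get_image("side"); crop("side",im,240,80,160,120,5,"pics/s7.png")
E
```

```text
t 11.00 ee [513.    5.5 187.8] yawx 90.3 open 45.4 F [-0.5 -0.2 -3.3] j6 -1.63 tilt [ 0.0034 -0.0004]
turn about tool z (rad): -0.007
shift tool x 303.2 y -57.3 z 1.8
```

View pics/s7.png

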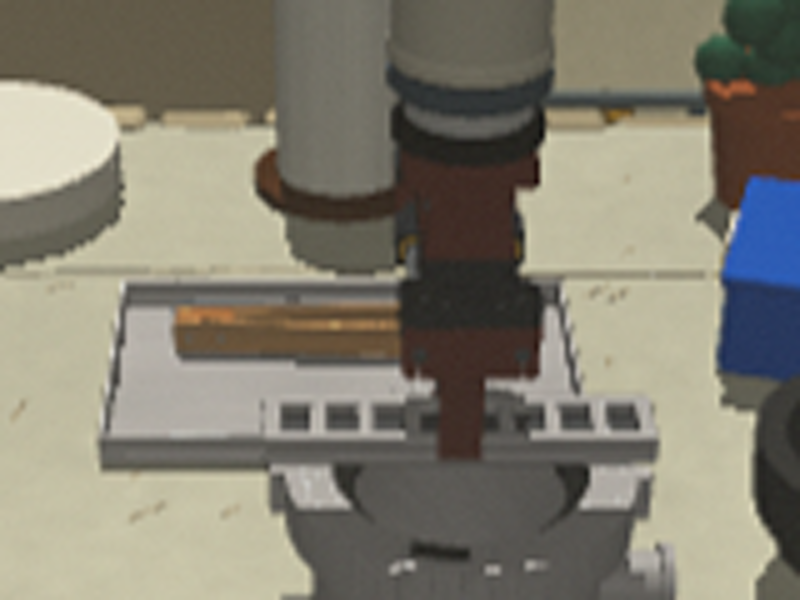

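Trivet held level above the pot. Carry to the pan.

arm_command --motion '[[[38, -7, 0], [0, 0, 0], 1], [[38, -7, 0], [0, 0, 0], 1], [[38, -7, 0], [0, 0, 0], 1], [[38, -7, 0], [0, 0, 0], 1], [[38, -7, 0], [0, 0, 0], 1], [[38, -7, 0], [0, 0, 0], 1], [[38, -7, 0], [0, 0, 0], 1], [[37, -7, 0], [0, 0, 0], 1], [[0, 0, 10], [0, 0, 0], 1], [[0, 0, 15], [0, 0, 0], 1]]'

```text
time_s: 12.05
ee_pos: [454.4, 308.8, 159.6]
tool_rot: [0.0, 0.705, 0.71, -0.0]
force: [0.3, -0.6, -3.3]
opening: 45.8
```

```bash
python3 - <<'E'
from h import *
plan(452,308,14,90.7)
E
```

```text
t 12.05 ee [454.4 308.8 159.6] yawx 90.4 open 45.8 F [ 0.3 -0.6 -3.3] j6 -1.04 tilt [ 0.0001 -0.0005]
turn about tool z (rad): -0.005
shift tool x -0.8 y -2.4 z 145.6
```

arm_command --motion '[[[0, -2, 15], [0, 0, 0], 1], [[0, 0, 20], [0, 0, 0], 1], [[0, 0, 20], [0, 0, 0], 1], [[0, 0, 20], [0, 0, 0], 1], [[0, 0, 20], [0, 0, 0], 1], [[0, 0, 20], [0, 0, 0], 1], [[0, 0, 12], [0, 0, 0], 1], [[0, 0, 8], [0, 0, 0], 1], [[0, 0, 0], [0, 0, 0], 1]]'

```text
time_s: 12.95
ee_pos: [452.1, 307.3, 24.1]
tool_rot: [-0.0, 0.706, 0.709, -0.001]
force: [-0.9, -0.2, -3.7]
opening: 45.7
```

```bash
python3 - <<'E'
from h import *
plan(452,308,14,90.7)
E
```

```text
t 12.95 ee [452.1 307.3  24.1] yawx 90.2 open 45.7 F [-0.9 -0.2 -3.7] j6 -1.04 tilt [-0.002  -0.0013]
turn about tool z (rad): -0.008
shift tool x 0.7 y -0.1 z 10.1
```

arm_command --motion '[[[0, 0, 6], [0, 0, 0], 1], [[0, 0, 4], [0, 0, 0], 1], [[0, 0, 1], [0, 0, 0], 1], [[0, 0, 0], [0, 0, 0], 1]]'

```text
time_s: 13.35
ee_pos: [452.6, 308.4, 14.8]
tool_rot: [0.0, 0.705, 0.709, 0.0]
force: [-0.2, 0.8, -3.5]
opening: 45.7
```

arm_command --motion '[[[0, 0, 1.5], [0, 0, 0], 1], [[0, 0, 0], [0, 0, 0], 1], [[0, 0, 0], [0, 0, 0], -0.4], [[0, 0, 0], [0, 0, 0], -0.4], [[0, 0, 0], [0, 0, 0], -0.4], [[0, 0, -10], [0, 0, 0], -0.4], [[0, 0, -20], [0, 0, 0], -0.4], [[0, 0, -30], [0, 0, 0], -0.4], [[0, 0, -40], [0, 0, 0], -0.4], [[0, 0, -40], [0, 0, 0], -0.4]]'

```text
time_s: 14.35
ee_pos: [452.4, 308.1, 155.2]
tool_rot: [0.0, 0.705, 0.709, 0.0]
force: [0.4, 0.2, -0.6]
opening: 61.4
```

```bash
python3 - <<'E'
from h import *
plan(452,308,14,90.7)
im=robot.get_image("top"); cv2.imwrite("pics/t8.png",im); crop("top",im,330,120,160,160,5,"pics/t8b.png")
for t,z in [("chunk0_mid",34),("lid_mid",18)]:
    for o in rect_info("top",t,z): print(t,*o)
E
```

```text
t 14.35 ee [452.4 308.1 155.2] yawx 90.3 open 61.4 F [ 0.4  0.2 -0.6] j6 -1.04 tilt [0.0001 0.    ]
turn about tool z (rad): -0.007
shift tool x -0.1 y -0.4 z 141.2
chunk0_mid 0.78 [ 670.3 -201.3] 69.2 43.1 -71.6
lid_mid 0.95 [ 677.7 -426.4] 138.5 133.9 -2.8
lid_mid 0.79 [ 391.2 -197. ] 140.1 139.9 -41.6
lid_mid 0.72 [ 192.2 -315. ] 139.7 137.2 74.9
```

View pics/t8.png

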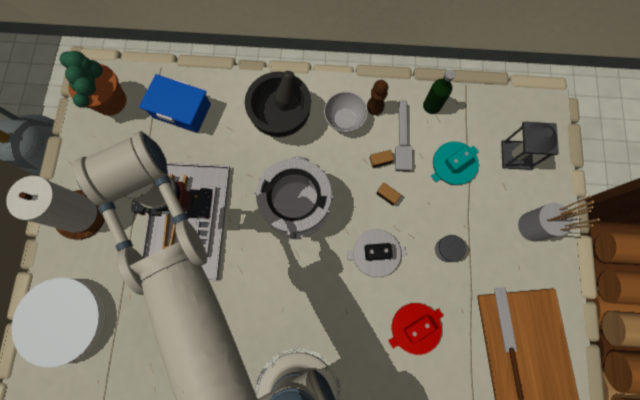

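View pics/t8b.png

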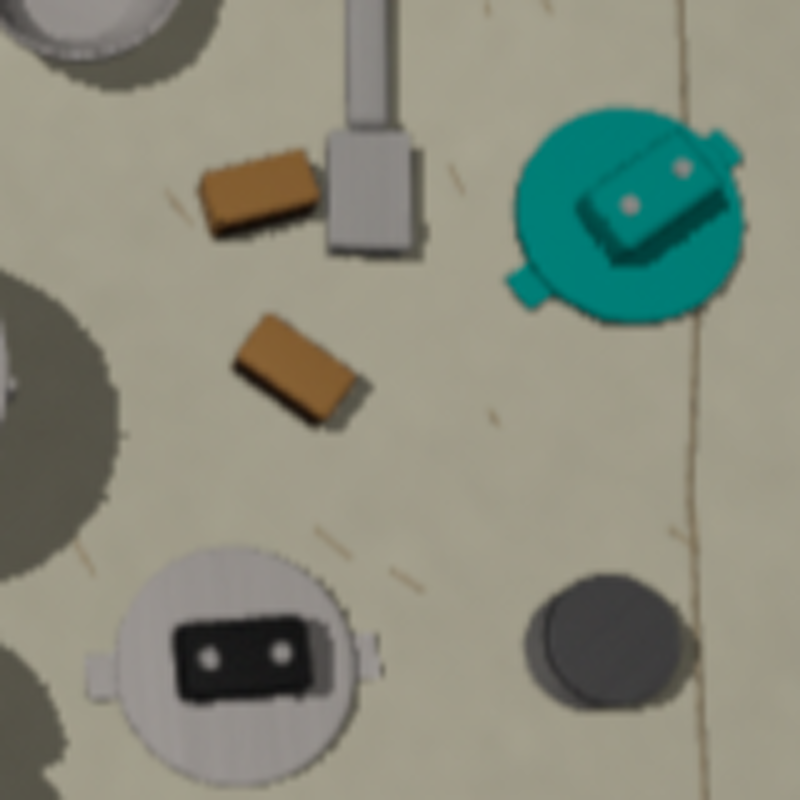

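Two chunks are in view: A at about (382,158), beside the brush head, and B at about (389,193). No others show. Target lid: grey with black grip at (377,253), grip and lugs along the image horizontal; turquoise (456,162) and red (417,328) are not meant. Now exact chunk, lid and pot poses.

```bash
cat >> h.py <<'E'
def chunks(im,box=(340,130,90,90)):
    x0,y0,w,h=box; hsv=cv2.cvtColor(im,cv2.COLOR_BGR2HSV)
    m=((hsv[...,0]>8)&(hsv[...,0]<18)&(hsv[...,1]>120)&(hsv[...,2]>105)).astype(np.uint8)
    mm=np.zeros_like(m); mm[y0:y0+h,x0:x0+w]=m[y0:y0+h,x0:x0+w]
    n,l,st,ce=cv2.connectedComponentsWithStats(mm)
    for i in range(1,n):
        if st[i,4]<60: continue
        (c,(a,b),t)=axes(l==i,"top",34)
        if a<b: a,b,t=b,a,t+90
        print("px",ce[i].round(1),"world",np.round(c,1),"size",round(a),round(b),"yaw",round((t+90)%180-90,1))
E
python3 - <<'E'
from h import *
it=robot.get_image("top"); chunks(it)
# lid: black grip
x0,y0=360,238; g=it[y0:y0+30,x0:x0+36].max(2); m=np.zeros(it.shape[:2],np.uint8); m[y0:y0+30,x0:x0+36]=g<60
(c,(a,b),t)=axes(m,"top",62); print("grip",c,a,b,t)
print("lugs",ray("top",[[330+100/5,120+677/5],[330+369/5,120+657/5]],8))
print(ray("top",[[330+236/5,120+665/5]],18))
crop("top",it,245,145,100,100,7,"pics/pot8.png")
E
```

```text
px [381.3 156.9] world [ 676.  -200.8] size 67 30 yaw -71.6
px [388.8 192.6] world [ 567.1 -226.5] size 62 32 yaw 56.6
grip (390.0840759277344, -197.49049377441406) 43.10624694824219 74.86727905273438 8.371421813964844
lugs [[ 379.64994345 -123.42179922    8.        ]
 [ 401.10601086 -278.37296639    8.        ]]
[[ 390.44280617 -200.30496838   18.        ]]
```

View pics/pot8.png

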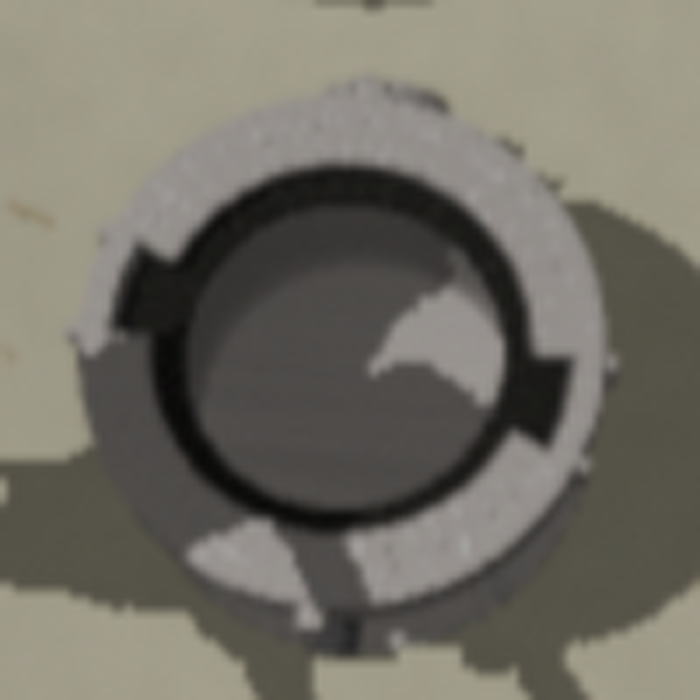

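```bash
python3 - <<'E'
from h import *
it=cv2.imread("pics/t8.png"); s=7; x0,y0,w,h=245,145,100,100
f=lambda u: (np.array(u,float)+.5)/s-.5+[x0,y0]
A=ray("top",f([[131.5,286],[560,402.5]]),137.5)[:,:2]; d=A[0]-A[1]; print(A.mean(0),np.hypot(*d),np.degrees(np.arctan2(d[1],d[0]))-80)
c=ray("top",f([[345,345.5]]),137.5)[0,:2]; print(c)
def draw(c,yaw,fn):
    o=cv2.resize(it[y0:y0+h,x0:x0+w],None,fx=s,fy=s,interpolation=cv2.INTER_CUBIC)
    def L(P,col):
        u=((proj("top",P)-[x0,y0]+.5)*s-.5).round().astype(np.int32); cv2.polylines(o,[u],True,col,1)
    a=np.linspace(0,2*np.pi,90)
    for r,z,col in [(100,137.5,(0,0,255)),(73,137.5,(0,255,0)),(61,126,(255,0,0))]:
        L(np.c_[c[0]+r*np.cos(a),c[1]+r*np.sin(a),0*a+z],col)
    for k in (80,260):
        t=np.radians(yaw+k); dd=np.array([np.cos(t),np.sin(t)]); n=np.array([-dd[1],dd[0]])
        L([np.r_[c+dd*rr+n*q,137.5] for rr,q in [(73,-18),(89,-18),(89,18),(73,18)]],(0,255,255))
    cv2.imwrite(fn,o)
draw(np.array([517.5,42.0]),-1.5,"pics/p8.png")
E
```

```text
[519.92135407  41.72410886] 169.64308095795639 -1.9248104084861808
[519.33285475  41.58131096]
```

View pics/p8.png

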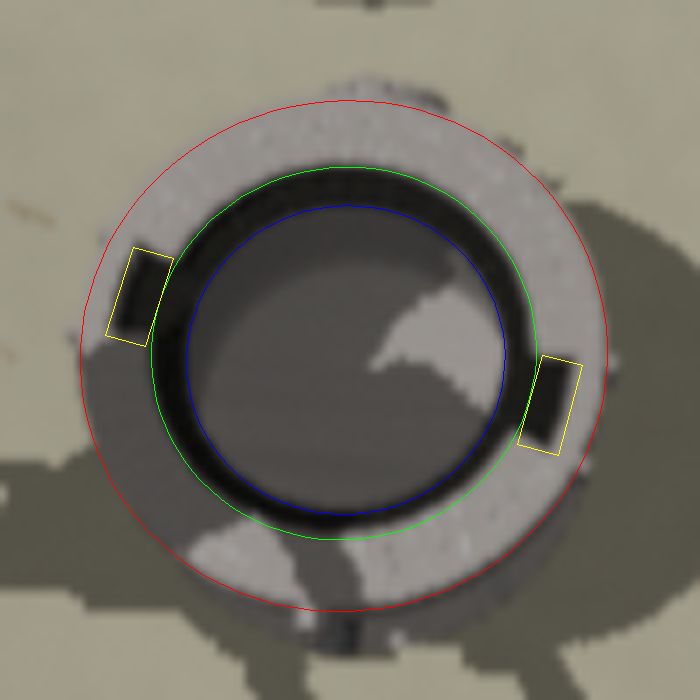

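arm_command --motion '[[[0, 0, -15], [0, 0, 0.14], -0.4], [[0, 0, -15], [0, 0, 0.14], -0.4], [[0, 0, 0], [0, 0, 0.14], -0.4], [[0, 0, 0], [0, 0, 0.14], -0.4], [[0, 0, 0], [0, 0, 0.14], -0.4], [[0, 0, 0], [0, 0, 0.14], -0.4], [[0, 0, 0], [0, 0, 0.14], -0.4], [[0, 0, 0], [0, 0, 0.14], -0.4], [[0, 0, 0], [0, 0, 0.135], -0.4], [[0, 0, 0], [0, 0, 0], -0.4]]'

```text
time_s: 15.55
ee_pos: [452.0, 307.9, 181.4]
tool_rot: [0.001, 0.987, 0.159, -0.001]
force: [-0.0, 0.9, -0.2]
opening: 61.1
```

```bash
python3 - <<'E'
from h import *
plan(673,-202,180,18.4)
E
```

```text
t 15.55 ee [452.  307.9 181.4] yawx 18.3 open 61.1 F [-0.   0.9 -0.2] j6 0.22 tilt [-0.0025 -0.0015]
turn about tool z (rad): -0.001
shift tool x 48.7 y 553.6 z 1.4
```

arm_command --motion '[[[4, 46, 0], [0, 0, 0], -0.4], [[4, 46, 0], [0, 0, 0], -0.4], [[4, 46, 0], [0, 0, 0], -0.4], [[4, 46, 0], [0, 0, 0], -0.4], [[4, 46, 0], [0, 0, 0], -0.4], [[4, 46, 0], [0, 0, 0], -0.4], [[4, 46, 0], [0, 0, 0], -0.4], [[4, 46, 0], [0, 0, 0], -0.4], [[4, 46, 0], [0, 0, 0], -0.4], [[4, 46, 0], [0, 0, 0], -0.4]]'

```text
time_s: 16.55
ee_pos: [635.8, -117.4, 181.9]
tool_rot: [-0.0, 0.987, 0.162, -0.001]
force: [0.2, 0.1, 0.1]
opening: 61.4
```

```bash
python3 - <<'E'
from h import *
plan(673,-202,180,18.4)
E
```

```text
t 16.55 ee [ 635.8 -117.4  181.9] yawx 18.6 open 61.4 F [0.2 0.1 0.1] j6 -0.56 tilt [-0.0017  0.0005]
turn about tool z (rad): 0.004
shift tool x 8.6 y 92.0 z 1.9
```

arm_command --motion '[[[4, 46, 0], [0, 0, 0], -0.4], [[4.5, 46, 0], [0, 0, 0], -0.4], [[0, 0, 20], [0, 0, 0], -0.4], [[0, 0, 20], [0, 0, 0], -0.4], [[0, 0, 20], [0, 0, 0], -0.4], [[0, 0, 20], [0, 0, 0], -0.4], [[0, 0, 0], [0, 0, 0], -0.4]]'

```text
time_s: 17.25
ee_pos: [670.6, -199.5, 97.6]
tool_rot: [-0.002, 0.987, 0.161, -0.004]
force: [-0.0, 0.3, -0.1]
opening: 61.7
```

```bash
python3 - <<'E'
from h import *
plan(673,-202,8,18.4)
im=robot.get_image("side"); crop("side",im,310,180,160,120,5,"pics/s9.png")
im=robot.get_image("top"); crop("top",im,330,110,120,100,6,"pics/t9.png")
E
```

```text
t 17.25 ee [ 670.6 -199.5   97.6] yawx 18.6 open 61.7 F [-0.   0.3 -0.1] j6 -0.66 tilt [-0.0081  0.0028]
turn about tool z (rad): 0.003
shift tool x 1.5 y 3.1 z 89.6
```

View pics/s9.png

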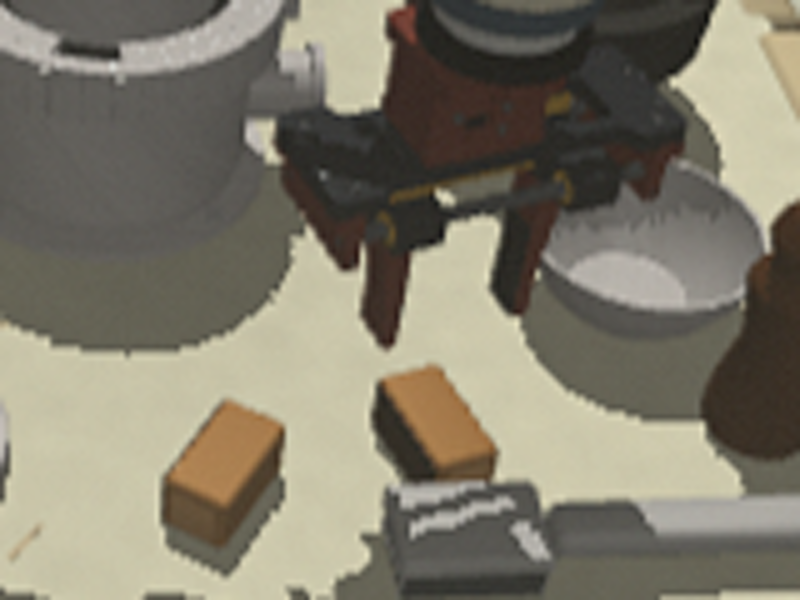

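View pics/t9.png

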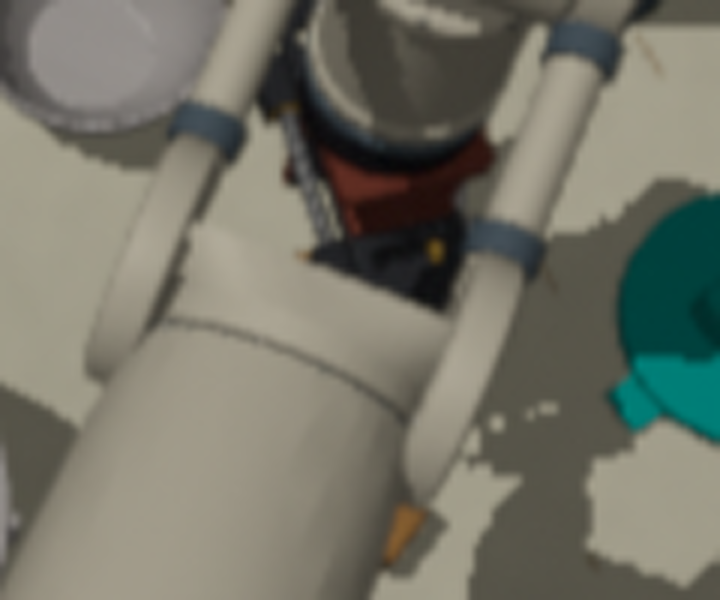

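```bash
python3 - <<'E'
from h import *
f=lambda u: (np.array(u,float)+.5)/5-.5+[310,180]
P=ray("side",f([[378,382],[438,367],[495,447],[435,478]]),34); print(P.round(1),P.mean(0))
P=ray("side",f([[222,402],[283,432],[225,518],[165,484]]),34); print(P.round(1),P.mean(0))
E
```

```text
[[ 649.3 -181.3   34. ]
 [ 682.1 -170.8   34. ]
 [ 700.8 -226.    34. ]
 [ 667.4 -245.8   34. ]] [ 674.91266244 -205.9782867    34.        ]
[[ 567.9 -194.8   34. ]
 [ 596.6 -215.3   34. ]
 [ 562.6 -270.    34. ]
 [ 535.4 -248.7   34. ]] [ 565.61357001 -232.21749943   34.        ]
```

arm_command --motion '[[[1.8, 5.3, 10], [0, 0, 0], -0.4], [[0, 0, 18], [0, 0, 0], -0.4], [[0, 0, 18], [0, 0, 0], -0.4], [[0, 0, 18], [0, 0, 0], -0.4], [[0, 0, 12], [0, 0, 0], -0.4], [[0, 0, 8], [0, 0, 0], -0.4], [[0, 0, 0], [0, 0, 0], -0.4]]'

```text
time_s: 18.05
ee_pos: [675.6, -204.5, 17.6]
tool_rot: [-0.0, 0.987, 0.16, -0.001]
force: [-0.0, 0.6, -0.1]
opening: 61.6
```

arm_command --motion '[[[0, 0, 8], [0, 0, 0], -0.4], [[0, 0, 0], [0, 0, 0], -0.4], [[0, 0, 0], [0, 0, 0], 1], [[0, 0, 0], [0, 0, 0], 1], [[0, 0, 0], [0, 0, 0], 1], [[0, 0, 0], [0, 0, 0], 1], [[0, 0, 0], [0, 0, 0], 1]]' --squeeze 20

```text
time_s: 18.75
ee_pos: [676.4, -204.7, 11.6]
tool_rot: [0.0, 0.987, 0.16, 0.0]
force: [0.4, 0.7, 1.0]
opening: 35.7
```

Gripped at 35.7 mm (36 expected). Lift.

arm_command --motion '[[[0, 0, -10], [0, 0, 0], 1], [[0, 0, -20], [0, 0, 0], 1], [[0, 0, -35], [0, 0, 0], 1], [[0, 0, -45], [0, 0, 0], 1], [[0, 0, -45], [0, 0, 0], 1], [[0, 0, -25], [0, 0, 0], 1], [[0, 0, 0], [0, 0, 0], 1]]'

```text
time_s: 19.45
ee_pos: [677.8, -205.2, 198.5]
tool_rot: [0.003, 0.987, 0.16, 0.005]
force: [0.2, -0.3, -0.7]
opening: 35.9
```

```bash
python3 - <<'E'
from h import *
plan(519.5+12*.948,41.7+12*.319,185,18.4)
E
```

```text
t 19.45 ee [ 677.8 -205.2  198.5] yawx 18.4 open 35.9 F [ 0.2 -0.3 -0.7] j6 -0.66 tilt [ 0.0098 -0.0035]
turn about tool z (rad): -0.000
shift tool x -60.2 y -284.3 z 13.5
```

arm_command --motion '[[[-8.5, -40.5, 0], [0, 0, 0], 1], [[-8.5, -40.5, 0], [0, 0, 0], 1], [[-8.5, -40.5, 0], [0, 0, 0], 1], [[-8.5, -40.5, 0], [0, 0, 0], 1], [[-8.5, -40.5, 0], [0, 0, 0], 1], [[-8.5, -40.5, 0], [0, 0, 0], 1], [[-9, -40.5, 0], [0, 0, 0], 1], [[0, 0, 10], [0, 0, 0], 1], [[0, 0, 0], [0, 0, 0], 1]]'

```text
time_s: 20.35
ee_pos: [528.7, 45.8, 178.5]
tool_rot: [0.0, 0.987, 0.161, -0.002]
force: [-0.1, -0.2, -1.6]
opening: 36.1
```

```bash
python3 - <<'E'
from h import *
plan(519.5+12*.948,41.7+12*.319,72,18.4)
im=robot.get_image("side"); crop("side",im,260,80,160,150,5,"pics/s10.png")
E
```

```text
t 20.35 ee [528.7  45.8 178.5] yawx 18.5 open 36.1 F [-0.1 -0.2 -1.6] j6 -0.30 tilt [-0.0034 -0.0006]
turn about tool z (rad): 0.002
shift tool x 2.0 y 1.0 z 106.5
```

View pics/s10.png

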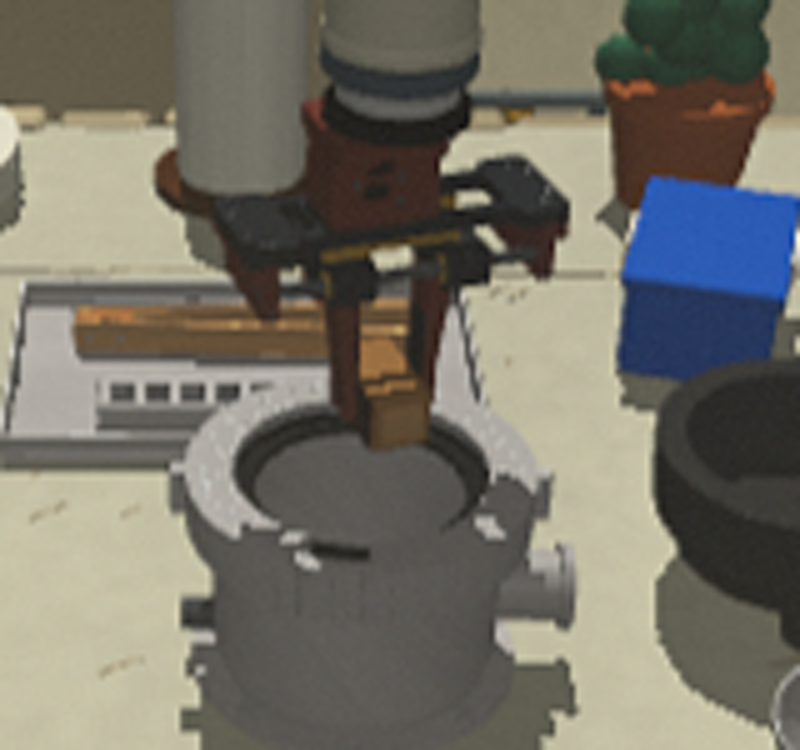

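arm_command --motion '[[[2, 1, 15], [0, 0, 0], 1], [[0, 0, 18], [0, 0, 0], 1], [[0, 0, 18], [0, 0, 0], 1], [[0, 0, 18], [0, 0, 0], 1], [[0, 0, 18], [0, 0, 0], 1], [[0, 0, 15], [0, 0, 0], 1], [[0, 0, 0], [0, 0, 0], 1]]'

```text
time_s: 21.1
ee_pos: [530.6, 44.2, 75.4]
tool_rot: [-0.0, 0.987, 0.159, -0.003]
force: [-1.1, -0.1, -1.5]
opening: 36.0
```

arm_command --motion '[[[0, 0, 6], [0, 0, 0], 1], [[0, 0, 0], [0, 0, 0], 1], [[0, 0, 0], [0, 0, 0], -0.05], [[0, 0, 0], [0, 0, 0], -0.05], [[0, 0, 0], [0, 0, 0], -0.05], [[0, 0, -20], [0, 0, 0], -0.05], [[0, 0, -35], [0, 0, 0], -0.05], [[0, 0, -40], [0, 0, 0], -0.05], [[0, 0, -30], [0, 0, 0], -0.05], [[0, 0, 0], [0, 0, 0], -0.4]]'

```text
time_s: 22.1
ee_pos: [534.0, 45.2, 204.5]
tool_rot: [0.001, 0.987, 0.16, 0.005]
force: [0.3, -0.3, 0.3]
opening: 51.3
```

```bash
python3 - <<'E'
from h import *
plan(566.5,-229,190,-33.4)
im=robot.get_image("top"); crop("top",im,240,120,190,150,4.2,"pics/t11.png")
chunks(im)
E
```

```text
t 22.10 ee [534.   45.2 204.5] yawx 18.4 open 51.3 F [ 0.3 -0.3  0.3] j6 -0.30 tilt [0.01   0.0002]
turn about tool z (rad): 0.904
shift tool x 178.1 y 211.0 z 14.5
```

View pics/t11.png

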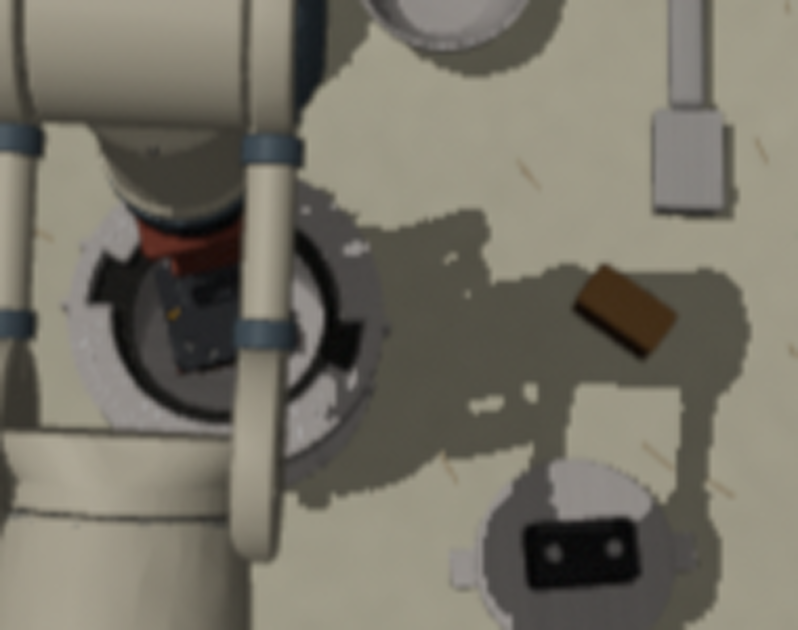

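Chunk B still lies at about (389,194). Go to it.

arm_command --motion '[[[0, 0, 0], [0, 0, 0.13], -0.4], [[0, 0, 0], [0, 0, 0.13], -0.4], [[0, 0, 0], [0, 0, 0.13], -0.4], [[0, 0, 0], [0, 0, 0.13], -0.4], [[0, 0, 0], [0, 0, 0.13], -0.4], [[0, 0, 0], [0, 0, 0.13], -0.4], [[0, 0, 0], [0, 0, 0.124], -0.4], [[30, 35, 0], [0, 0, 0], -0.4], [[30, 35, 0], [0, 0, 0], -0.4], [[30, 35, 0], [0, 0, 0], -0.4]]'

```text
time_s: 23.15
ee_pos: [548.8, -93.1, 196.2]
tool_rot: [0.0, 0.958, -0.287, -0.001]
force: [0.8, 0.6, 0.5]
opening: 61.5
```

arm_command --motion '[[[30, 35, 0], [0, 0, 0], -0.4], [[30, 35, 0], [0, 0, 0], -0.4], [[28, 35, 0], [0, 0, 0], -0.4], [[0, 0, 20], [0, 0, 0], -0.4], [[0, 0, 20], [0, 0, 0], -0.4], [[0, 0, 20], [0, 0, 0], -0.4], [[0, 0, 20], [0, 0, 0], -0.4], [[0, 0, 0], [0, 0, 0], -0.4]]'

```text
time_s: 23.95
ee_pos: [562.6, -227.1, 112.4]
tool_rot: [-0.001, 0.958, -0.287, -0.004]
force: [-0.7, 0.1, 0.1]
opening: 61.6
```

```bash
python3 - <<'E'
from h import *
plan(566.5,-229,10,-33.4)
im=robot.get_image("side"); crop("side",im,300,180,160,120,5,"pics/s12.png")
im=robot.get_image("top"); crop("top",im,240,120,190,150,4.2,"pics/t12.png")
E
```

```text
t 23.95 ee [ 562.6 -227.1  112.4] yawx -33.4 open 61.6 F [-0.7  0.1  0.1] j6 0.14 tilt [-0.0081  0.0038]
turn about tool z (rad): -0.000
shift tool x 4.3 y -0.6 z 102.4
```

View pics/s12.png

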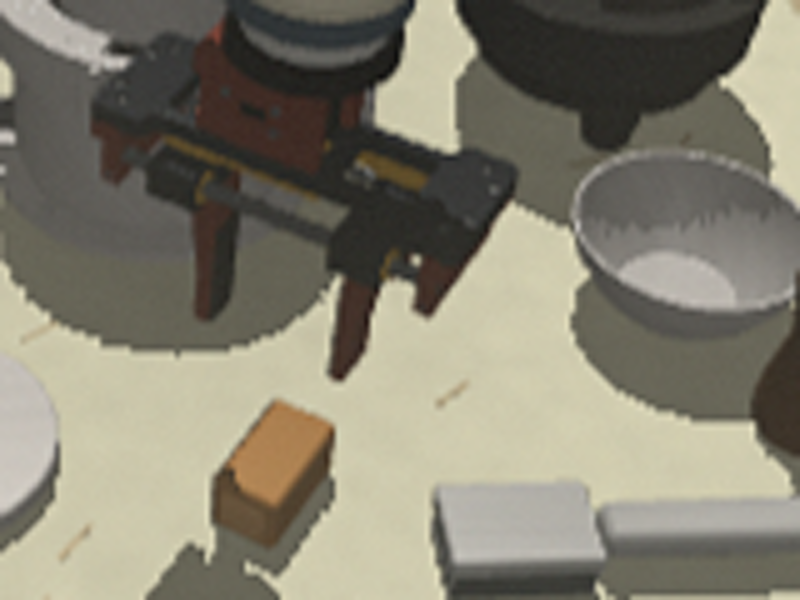

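View pics/t12.png

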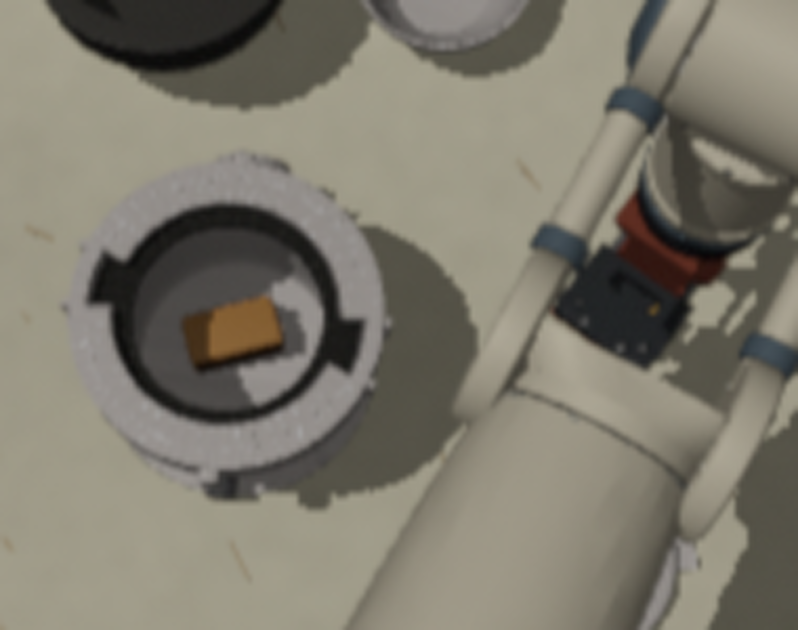

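arm_command --motion '[[[3.5, 0, 12], [0, 0, 0], -0.4], [[0, 0, 20], [0, 0, 0], -0.4], [[0, 0, 20], [0, 0, 0], -0.4], [[0, 0, 20], [0, 0, 0], -0.4], [[0, 0, 15], [0, 0, 0], -0.4], [[0, 0, 8], [0, 0, 0], -0.4], [[0, 0, 0], [0, 0, 0], -0.4]]'

```text
time_s: 24.75
ee_pos: [567.5, -229.9, 22.0]
tool_rot: [-0.0, 0.958, -0.287, -0.001]
force: [-0.1, 0.8, 0.2]
opening: 61.4
```

```bash
python3 - <<'E'
from h import *
plan(566.5,-229,11,-33.4)
E
```

```text
t 24.75 ee [ 567.5 -229.9   22. ] yawx -33.4 open 61.4 F [-0.1  0.8  0.2] j6 0.14 tilt [-0.0016  0.0007]
turn about tool z (rad): -0.000
shift tool x -1.3 y -0.2 z 11.0
```

arm_command --motion '[[[-1, 0, 11], [0, 0, 0], -0.4], [[0, 0, 0], [0, 0, 0], -0.4], [[0, 0, 0], [0, 0, 0], 1], [[0, 0, 0], [0, 0, 0], 1], [[0, 0, 0], [0, 0, 0], 1], [[0, 0, 0], [0, 0, 0], 1], [[0, 0, 0], [0, 0, 0], 1]]' --squeeze 20

```text
time_s: 25.45
ee_pos: [567.3, -229.7, 12.7]
tool_rot: [0.0, 0.958, -0.287, 0.0]
force: [0.3, -0.3, 2.1]
opening: 36.0
```

arm_command --motion '[[[0, 0, -10], [0, 0, 0], 1], [[0, 0, -20], [0, 0, 0], 1], [[0, 0, -35], [0, 0, 0], 1], [[0, 0, -45], [0, 0, 0], 1], [[0, 0, -45], [0, 0, 0], 1], [[0, 0, -25], [0, 0, 0], 1], [[0, 0, 0], [0, 0, 0], 1]]'

```text
time_s: 26.15
ee_pos: [568.7, -230.3, 198.7]
tool_rot: [0.001, 0.958, -0.287, 0.005]
force: [0.2, -0.1, -0.1]
opening: 36.2
```

```bash
python3 - <<'E'
from h import *
plan(507,38,190,18.4)
E
```

```text
t 26.15 ee [ 568.7 -230.3  198.7] yawx -33.4 open 36.2 F [ 0.2 -0.1 -0.1] j6 0.14 tilt [ 0.0089 -0.0042]
turn about tool z (rad): -0.904
shift tool x 26.1 y -274.1 z 8.7
```

```bash
python3 - <<'E'
from h import *
print(ray("top",[[240+233/4.2,120+333/4.2]],42))
print(ray("top",[[240+182/4.2,120+320/4.2],[240+270/4.2,120+297/4.2]],42))
E
```

```text
[[527.66411087  44.06648778  42.        ]]
[[534.60736302  79.930045    42.        ]
 [554.89573538  20.53057181  42.        ]]
```

arm_command --motion '[[[0, 0, 0], [0, 0, -0.13], 1], [[0, 0, 0], [0, 0, -0.13], 1], [[0, 0, 0], [0, 0, -0.13], 1], [[0, 0, 0], [0, 0, -0.13], 1], [[0, 0, 0], [0, 0, -0.13], 1], [[0, 0, 0], [0, 0, -0.13], 1], [[0, 0, 0], [0, 0, -0.124], 1], [[3, -39, 0], [0, 0, 0], 1], [[3, -39, 0], [0, 0, 0], 1], [[3, -39, 0], [0, 0, 0], 1]]'

```text
time_s: 27.15
ee_pos: [537.6, -114.6, 189.9]
tool_rot: [-0.001, 0.987, 0.159, -0.001]
force: [1.2, 0.3, 0.2]
opening: 35.8
```

arm_command --motion '[[[3, -39, 0], [0, 0, 0], 1], [[3, -39, 0], [0, 0, 0], 1], [[3, -39, 0], [0, 0, 0], 1], [[3, -39, 0], [0, 0, 0], 1], [[0, 0, 10], [0, 0, 0], 1], [[0, 0, 0], [0, 0, 0], 1]]'

```text
time_s: 27.75
ee_pos: [499.8, 36.6, 179.4]
tool_rot: [-0.0, 0.987, 0.161, -0.002]
force: [-0.5, -0.3, -0.5]
opening: 35.8
```

```bash
python3 - <<'E'
from h import *
plan(502.5,36,70,18.4)
E
```

```text
t 27.75 ee [499.8  36.6 179.4] yawx 18.5 open 35.8 F [-0.5 -0.3 -0.5] j6 -0.32 tilt [-0.0039 -0.0005]
turn about tool z (rad): 0.002
shift tool x 2.4 y 1.4 z 109.4
```

arm_command --motion '[[[2.5, 1.5, 15], [0, 0, 0], 1], [[0, 0, 18], [0, 0, 0], 1], [[0, 0, 18], [0, 0, 0], 1], [[0, 0, 18], [0, 0, 0], 1], [[0, 0, 18], [0, 0, 0], 1], [[0, 0, 18], [0, 0, 0], 1], [[0, 0, 0], [0, 0, 0], 1]]'

```text
time_s: 28.45
ee_pos: [501.9, 34.0, 72.7]
tool_rot: [-0.0, 0.987, 0.159, -0.003]
force: [0.3, -0.6, -0.3]
opening: 35.8
```

arm_command --motion '[[[0, 0, 4], [0, 0, 0], 1], [[0, 0, 0], [0, 0, 0], 1], [[0, 0, 0], [0, 0, 0], -0.05], [[0, 0, 0], [0, 0, 0], -0.05], [[0, 0, 0], [0, 0, 0], -0.05], [[0, 0, -20], [0, 0, 0], -0.05], [[0, 0, -35], [0, 0, 0], -0.05], [[0, 0, -40], [0, 0, 0], -0.05], [[0, 0, -30], [0, 0, 0], -0.05], [[0, 0, 0], [0, 0, 0], -0.4]]'

```text
time_s: 29.45
ee_pos: [505.7, 35.6, 204.2]
tool_rot: [0.001, 0.987, 0.16, 0.005]
force: [0.7, 0.3, 0.9]
opening: 51.3
```

```bash
python3 - <<'E'
from h import *
plan(390,-199,190,8)
E
```

```text
t 29.45 ee [505.7  35.6 204.2] yawx 18.4 open 51.3 F [0.7 0.3 0.9] j6 -0.32 tilt [0.0097 0.    ]
turn about tool z (rad): 0.182
shift tool x -147.2 y 216.2 z 14.2
```

arm_command --motion '[[[0, 0, 0], [0, 0, 0.09], -0.6], [[0, 0, 0], [0, 0, 0.09], -0.6], [[-24.5, 36, 0], [0, 0, 0], -0.6], [[-24.5, 36, 0], [0, 0, 0], -0.6], [[-24.5, 36, 0], [0, 0, 0], -0.6], [[-24.5, 36, 0], [0, 0, 0], -0.6], [[-24.5, 36, 0], [0, 0, 0], -0.6], [[-24.5, 36, 0], [0, 0, 0], -0.6], [[0, 0, 15], [0, 0, 0], -0.6], [[0, 0, 0], [0, 0, 0], -0.6]]'

```text
time_s: 30.45
ee_pos: [387.4, -199.0, 180.3]
tool_rot: [-0.001, 0.998, 0.069, -0.002]
force: [0.3, 1.1, -0.1]
opening: 70.0
```

```bash
python3 - <<'E'
from h import *
plan(390,-199,120,8)
im=robot.get_image("top"); cv2.imwrite("pics/t13f.png",im); crop("top",im,245,145,100,100,6,"pics/t13.png")
im=robot.get_image("side"); cv2.imwrite("pics/s13f.png",im); crop("side",im,230,170,160,150,5,"pics/s13.png")
E
```

```text
t 30.45 ee [ 387.4 -199.   180.3] yawx 7.9 open 70.0 F [ 0.3  1.1 -0.1] j6 -0.69 tilt [-0.0032  0.0026]
turn about tool z (rad): -0.001
shift tool x 2.6 y 0.4 z 60.3
```

View pics/t13.png

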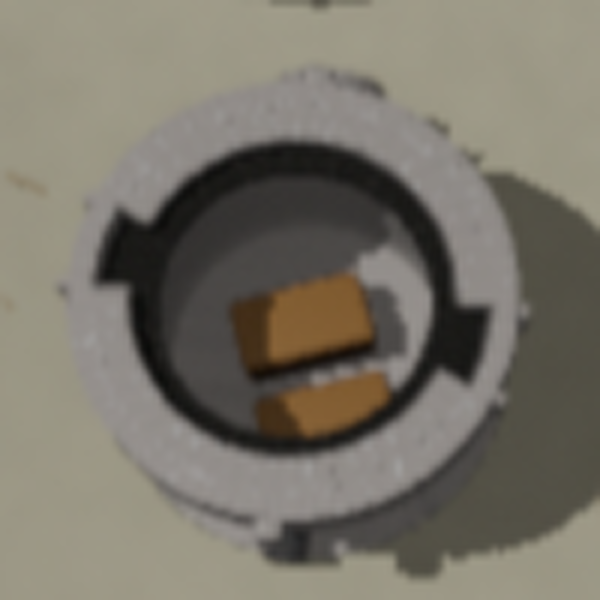

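View pics/s13.png

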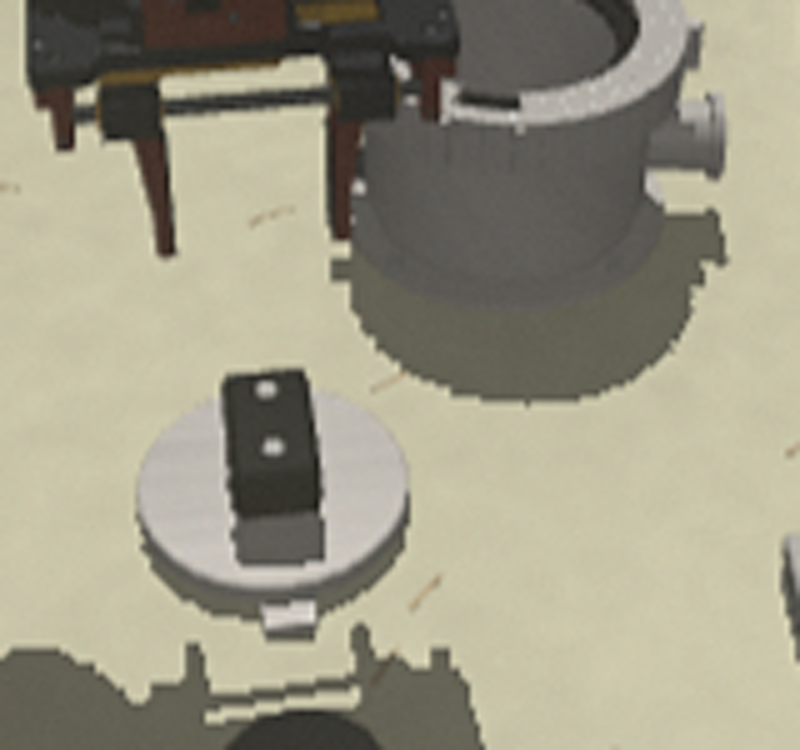

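View pics/t13f.png

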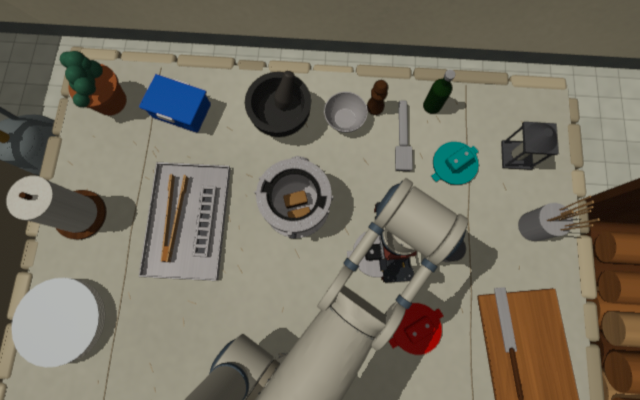

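```bash
python3 - <<'E'
from h import *
f=lambda u: (np.array(u,float)+.5)/5-.5+[230,170]
P=ray("side",f([[222,378],[305,370],[320,490],[232,497]]),62); print("grip",P.round(1).tolist(),P.mean(0).round(1))
P=ray("side",f([[138,487],[408,487]]),16); print(P.mean(0).round(1))
P=ray("side",f([[290,615]]),8); print("lug",P.round(1))
# pot from side : collar top ellipse
im=cv2.imread("pics/s13f.png"); crop("side",im,290,150,100,90,7,"pics/s13p.png")
E
```

```text
grip [[365.7, -169.2, 62.0], [407.4, -163.6, 62.0], [417.4, -245.0, 62.0], [375.8, -249.2, 62.0]] [ 391.6 -206.8   62. ]
[ 391.3 -200.9   16. ]
lug [[ 402.6 -275.8    8. ]]
```

View pics/s13p.png

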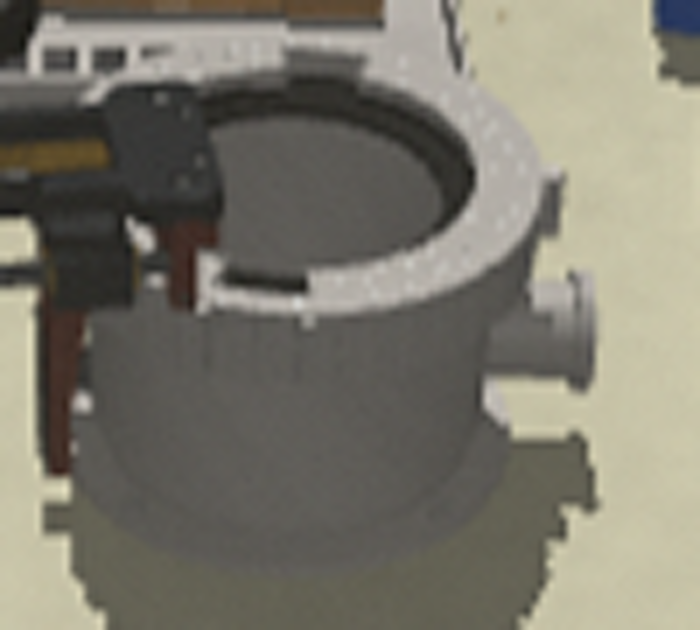

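Both chunks lie flat in the pot. Grip top is at (284,256) px in the side view; target for the grasp (391,-200).

arm_command --motion '[[[3.3, 1.5, 15], [0, 0, 0], -0.6], [[0, 0, 20], [0, 0, 0], -0.6], [[0, 0, 20], [0, 0, 0], -0.6], [[0, 0, 20], [0, 0, 0], -0.6], [[0, 0, 20], [0, 0, 0], -0.6], [[0, 0, 0], [0, 0, 0], -0.6]]'

```text
time_s: 31.15
ee_pos: [391.1, -198.0, 84.3]
tool_rot: [-0.002, 0.997, 0.072, -0.002]
force: [-0.7, 1.3, 1.0]
opening: 70.4
```

```bash
python3 - <<'E'
from h import *
plan(391,-200,24,8)
im=robot.get_image("side"); crop("side",im,230,170,160,150,5,"pics/s14.png")
E
```

```text
t 31.15 ee [ 391.1 -198.    84.3] yawx 8.2 open 70.4 F [-0.7  1.3  1. ] j6 -0.69 tilt [-0.005   0.0032]
turn about tool z (rad): 0.004
shift tool x -0.4 y 2.0 z 60.3
```

View pics/s14.png

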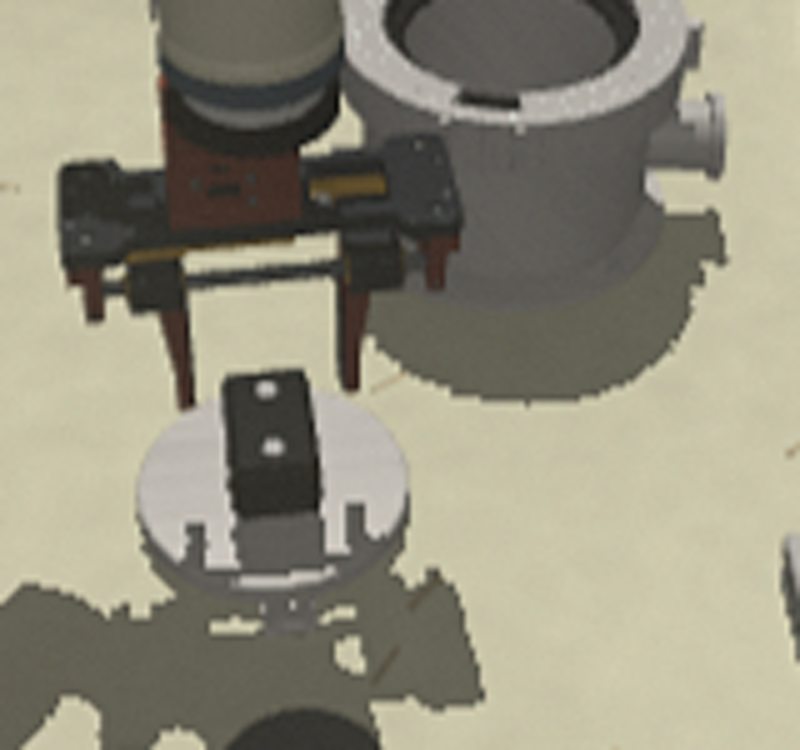

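arm_command --motion '[[[0, 2, 15], [0, 0, 0], -0.6], [[0, 0, 15], [0, 0, 0], -0.6], [[0, 0, 15], [0, 0, 0], -0.6], [[0, 0, 12], [0, 0, 0], -0.6], [[0, 0, 4], [0, 0, 0], -0.6], [[0, 0, 0], [0, 0, 0], -0.6]]'

```text
time_s: 31.8
ee_pos: [391.8, -201.8, 26.2]
tool_rot: [-0.0, 0.998, 0.07, -0.001]
force: [-0.6, 0.2, -0.1]
opening: 70.3
```

```bash
python3 - <<'E'
from h import *
plan(391,-200,24,8)
E
```

```text
t 31.80 ee [ 391.8 -201.8   26.2] yawx 8.1 open 70.3 F [-0.6  0.2 -0.1] j6 -0.69 tilt [-0.0014  0.0009]
turn about tool z (rad): 0.001
shift tool x -0.5 y -1.9 z 2.2
```

arm_command --motion '[[[0, 0, 2], [0, 0, 0], -0.6], [[0, 0, 0], [0, 0, 0], 0], [[0, 0, 0], [0, 0, 0], 1], [[0, 0, 0], [0, 0, 0], 1], [[0, 0, 0], [0, 0, 0], 1], [[0, 0, 0], [0, 0, 0], 1]]' --squeeze 50

```text
time_s: 32.4
ee_pos: [392.4, -202.2, 25.5]
tool_rot: [0.0, 0.998, 0.07, 0.0]
force: [-0.5, -0.9, 2.1]
opening: 43.5
```

```bash
python3 - <<'E'
from h import *
plan(391,-200,24,8)
E
```

```text
t 32.40 ee [ 392.4 -202.2   25.5] yawx 8.1 open 43.5 F [-0.5 -0.9  2.1] j6 -0.69 tilt [ 0.0002 -0.0004]
turn about tool z (rad): 0.001
shift tool x -1.1 y -2.3 z 1.5
```

arm_command --motion '[[[0, 0, -10], [0, 0, 0], 1], [[0, 0, -25], [0, 0, 0], 1], [[0, 0, -35], [0, 0, 0], 1], [[0, 0, -35], [0, 0, 0], 1], [[0, 0, -35], [0, 0, 0], 1], [[0, 0, -25], [0, 0, 0], 1], [[0, 0, -10], [0, 0, 0], 1], [[0, 0, 0], [0, 0, 0], 1], [[0, 0, 0], [0, 0, 0], 1]]'

```text
time_s: 33.3
ee_pos: [391.9, -201.8, 198.5]
tool_rot: [-0.001, 0.998, 0.07, -0.001]
force: [-0.4, 0.1, -3.9]
opening: 43.9
```

```bash
python3 - <<'E'
from h import *
plan(519.5,41.7,195,-11.5)
im=robot.get_image("side"); cv2.imwrite("pics/s15f.png",im); crop("side",im,200,60,200,190,4,"pics/s15.png")
im=robot.get_image("top"); cv2.imwrite("pics/t15f.png",im);crop("top",im,240,140,190,150,4.2,"pics/t15.png")
E
```

```text
t 33.30 ee [ 391.9 -201.8  198.5] yawx 8.1 open 43.9 F [-0.4  0.1 -3.9] j6 -0.69 tilt [-0.002   0.0012]
turn about tool z (rad): 0.342
shift tool x 76.5 y -264.0 z 3.5
```

View pics/s15.png

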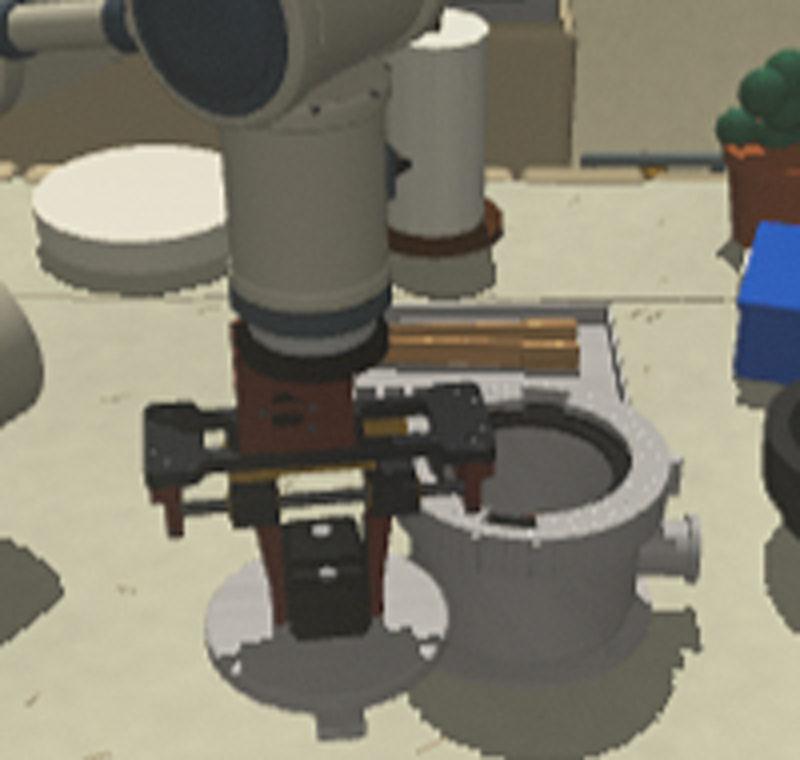

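View pics/t15.png

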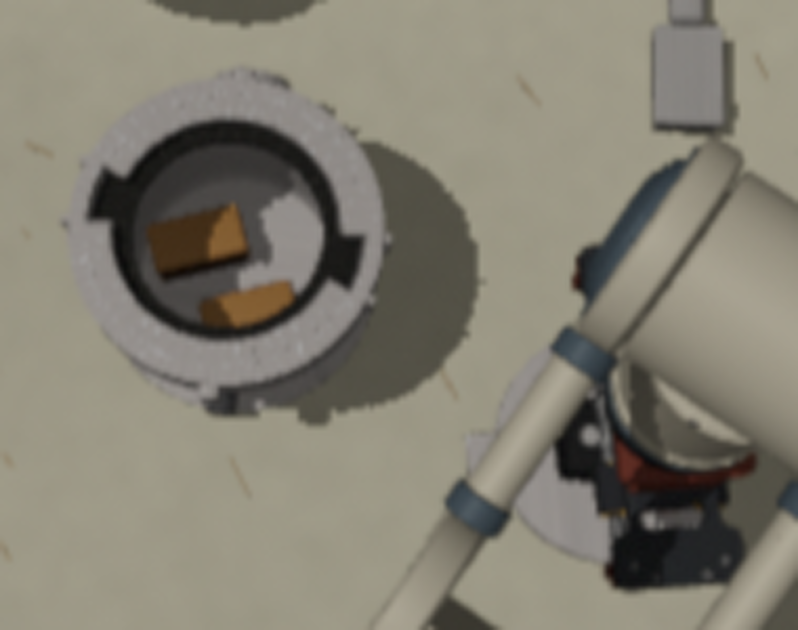

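Both chunks still in the pot (one has been shifted inside it). Check how the lid sits in the hand and the pot pose with overlays in the side view.

```bash
cat >> h.py <<'E'
def overlay(n,im,box,s,fn,lid=None,pot=None):
    """lid=(x,y,z_underside,yaw of lug axis deg), pot=(x,y,yaw)"""
    x0,y0,w,h=box
    o=cv2.resize(im[y0:y0+h,x0:x0+w],None,fx=s,fy=s,interpolation=cv2.INTER_CUBIC)
    def L(P,col):
        u=((proj(n,P)-[x0,y0]+.5)*s-.5).round().astype(np.int32); cv2.polylines(o,[u],True,col,1)
    a=np.linspace(0,2*np.pi,120)
    def C(c,r,z,col): L(np.c_[c[0]+r*np.cos(a),c[1]+r*np.sin(a),0*a+z],col)
    def B(c,yaw,z,r0,r1,hw,col):
        t=np.radians(yaw); d=np.array([np.cos(t),np.sin(t)]); m=np.array([-d[1],d[0]])
        L([np.r_[np.array(c)+d*r+m*q,z] for r,q in [(r0,-hw),(r1,-hw),(r1,hw),(r0,hw)]],col)
    if lid is not None:
        c=lid[:2]; z=lid[2]; C(c,69,z+18,(0,0,255)); C(c,69,z,(0,0,160))
        for k in (0,180): B(c,lid[3]+k,z+8,69,85,13,(0,255,255))
        B(c,lid[3],z+62,-37,37,22,(0,255,0))
    if pot is not None:
        c=pot[:2]; C(c,100,137.5,(255,0,0)); C(c,73,137.5,(255,255,0)); C(c,61,126,(255,0,255))
        for k in (80,260): B(c,pot[2]+k,137.5,73,89,18,(0,255,0))
    cv2.imwrite(fn,o)
E
python3 - <<'E'
from h import *
im=cv2.imread("pics/s15f.png")
overlay("side",im,(240,150,140,110),5.5,"pics/o15.png",lid=(391.9,-200,173,-81.9),pot=(519.5,41.7,-1.8))
E
```

```text
(no output)
```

View pics/o15.png

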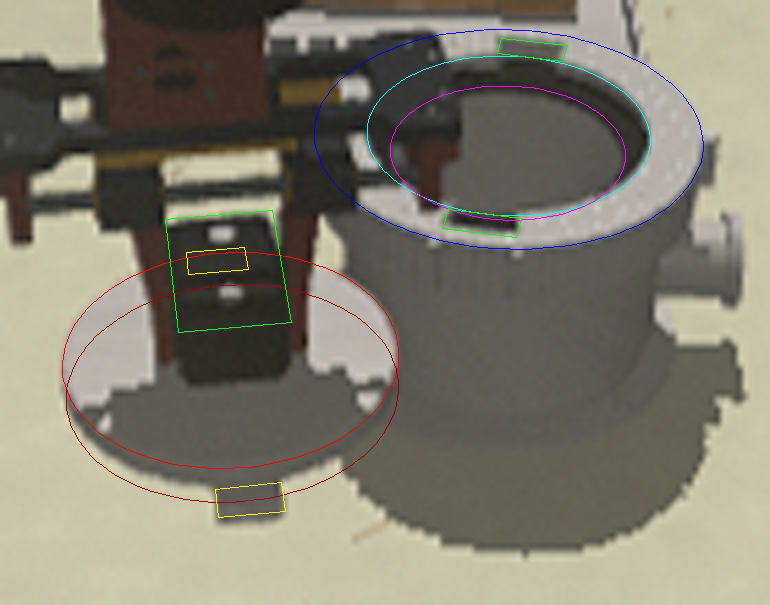

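arm_command --motion '[[[0, 0, 0], [0, 0, 0.114], 1], [[0, 0, 0], [0, 0, 0.114], 1], [[0, 0, 0], [0, 0, 0.114], 1], [[11, -37.5, 0], [0, 0, 0], 1], [[11, -37.5, 0], [0, 0, 0], 1], [[11, -37.5, 0], [0, 0, 0], 1], [[11, -37.5, 0], [0, 0, 0], 1], [[11, -37.5, 0], [0, 0, 0], 1], [[11, -37.5, 0], [0, 0, 0], 1], [[11, -37.5, 0], [0, 0, 0], 1]]'

```text
time_s: 34.4
ee_pos: [520.1, 41.4, 198.3]
tool_rot: [0.0, 0.995, -0.1, -0.001]
force: [0.3, -0.6, -3.5]
opening: 43.6
```

arm_command --motion '[[[0, 0, 8], [0, 0, 0], 1], [[0, 0, 0], [0, 0, 0], 1], [[0, 0, 0], [0, 0, 0], 1]]'

```text
time_s: 34.7
ee_pos: [519.4, 39.1, 190.9]
tool_rot: [0.0, 0.995, -0.101, -0.001]
force: [0.5, -0.6, -3.7]
opening: 43.9
```

```bash
python3 - <<'E'
from h import *
plan(519.1,40.0,175,-11.7)
s=robot.get_state(); M=RR(s["tool_rot"]).as_matrix(); p=s["ee_pos"]-1.8*M[:,1]
im=robot.get_image("side"); cv2.imwrite("pics/s16f.png",im)
yaw=np.degrees(np.arctan2(M[1,0],M[0,0]))+90
print(p,yaw)
overlay("side",im,(270,100,130,110),6,"pics/o16.png",lid=(p[0],p[1],p[2]-25.5,yaw),pot=(519.5,41.7,-1.8))
im=robot.get_image("top"); cv2.imwrite("pics/t16f.png",im)
overlay("top",im,(235,130,120,120),6,"pics/o16t.png",lid=(p[0],p[1],p[2]-25.5,yaw),pot=(519.5,41.7,-1.8))
E
```

```text
t 34.70 ee [519.4  39.1 190.9] yawx -11.5 open 43.9 F [ 0.5 -0.6 -3.7] j6 0.21 tilt [-0.0025 -0.0005]
turn about tool z (rad): 0.003
shift tool x -0.5 y -0.8 z 15.9
[519.73962927  40.84608384 190.87595093] 78.45148903848353
```

View pics/o16.png

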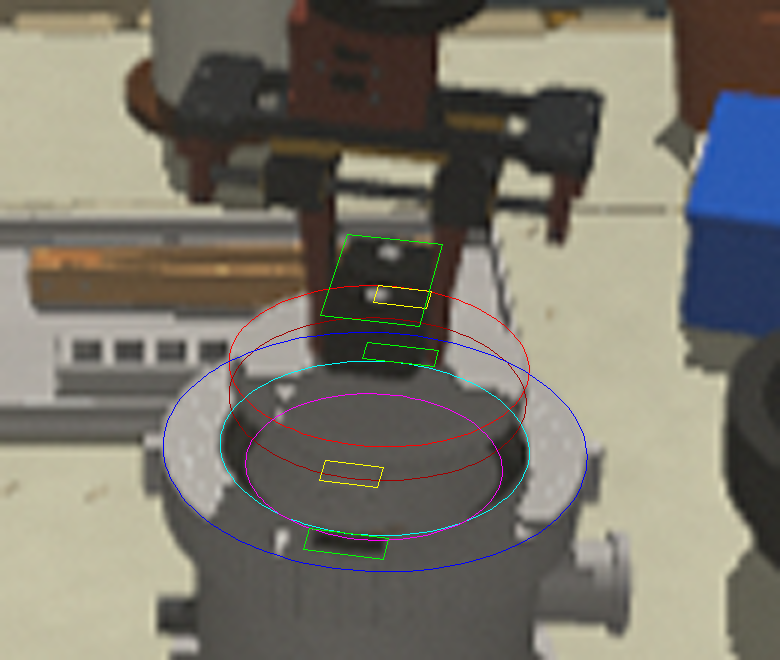

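View pics/o16t.png

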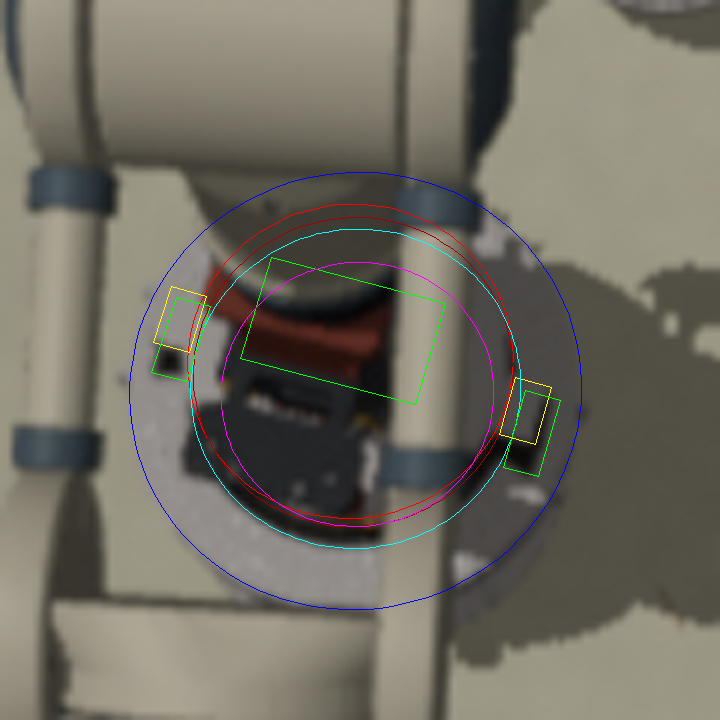

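arm_command --motion '[[[-0.4, -0.8, 6], [0, 0, 0], 1], [[0, 0, 6], [0, 0, 0], 1], [[0, 0, 6], [0, 0, 0], 1], [[0, 0, 4], [0, 0, 0], 1], [[0, 0, 0], [0, 0, 0], 1]]'

```text
time_s: 35.3
ee_pos: [519.5, 40.6, 169.0]
tool_rot: [0.0, 0.995, -0.1, -0.001]
force: [0.7, 1.2, -3.6]
opening: 43.7
```

```bash
python3 - <<'E'
from h import *
plan(519.1,40.0,151.5,-11.7)
im=robot.get_image("side"); cv2.imwrite("pics/s17f.png",im); crop("side",im,290,130,100,90,8,"pics/s17.png")
im=robot.get_image("top"); cv2.imwrite("pics/t17f.png",im); crop("top",im,245,145,100,100,6,"pics/t17.png")
E
```

```text
t 35.30 ee [519.5  40.6 169. ] yawx -11.5 open 43.7 F [ 0.7  1.2 -3.6] j6 0.21 tilt [-0.0017  0.    ]
turn about tool z (rad): 0.003
shift tool x -0.2 y 0.6 z 17.5
```

View pics/s17.png

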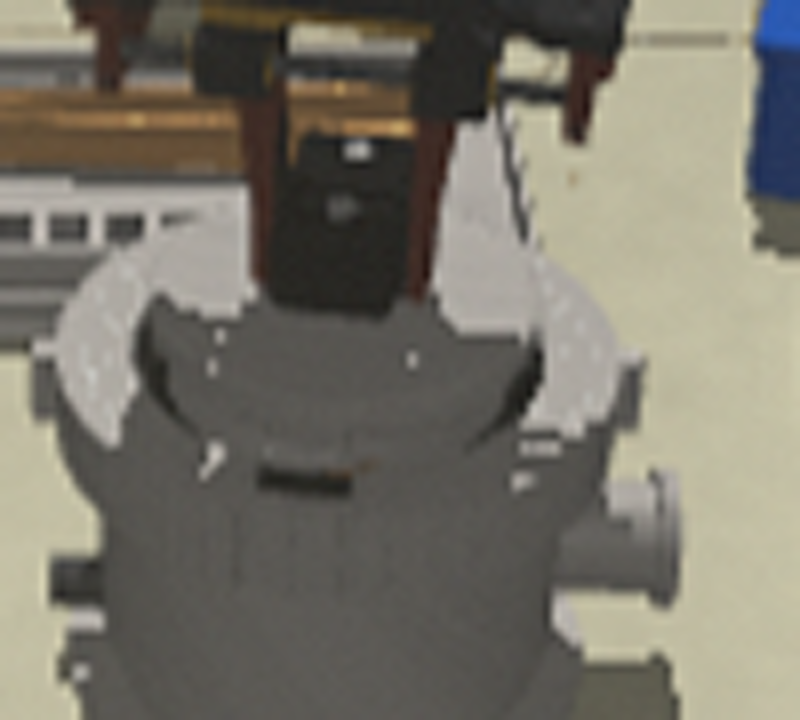

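View pics/t17.png

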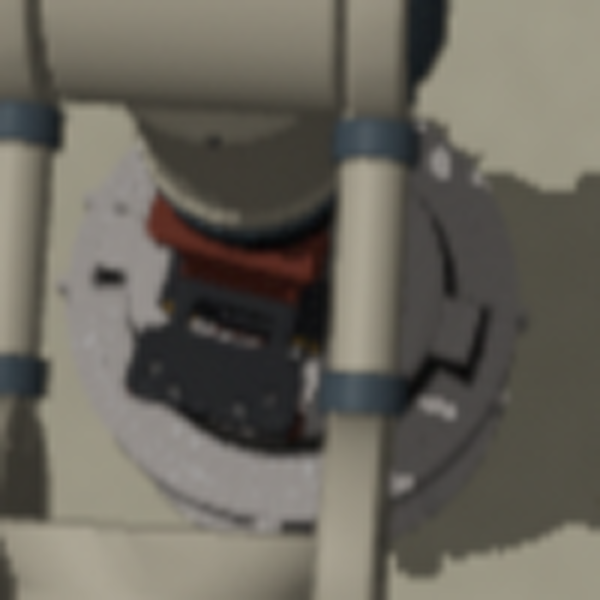

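Lugs sit over the slots (t17: right lug (455,325) inside dark slot outline, parallax as expected). Lowering slowly.

arm_command --motion '[[[0, 0.5, 4], [0, 0, 0], 1], [[0, 0, 3], [0, 0, 0], 1], [[0, 0, 3], [0, 0, 0], 1], [[0, 0, 0], [0, 0, 0], 1]]'

```text
time_s: 35.8
ee_pos: [519.5, 40.2, 159.4]
tool_rot: [0.0, 0.995, -0.1, -0.001]
force: [0.1, 0.0, -2.7]
opening: 43.6
```

arm_command --motion '[[[0, 0, 3], [0, 0, 0], 1], [[0, 0, 2], [0, 0, 0], 1], [[0, 0, 0], [0, 0, 0], 1]]'

```text
time_s: 36.1
ee_pos: [519.7, 40.2, 154.7]
tool_rot: [0.0, 0.995, -0.1, -0.0]
force: [-0.4, -0.7, -3.3]
opening: 43.8
```

arm_command --motion '[[[0, 0, 3], [0, 0, 0], 1], [[0, 0, 2], [0, 0, 0], 1], [[0, 0, 2], [0, 0, 0], 1], [[0, 0, 0], [0, 0, 0], 1]]'

```text
time_s: 36.5
ee_pos: [520.0, 40.2, 149.0]
tool_rot: [-0.0, 0.995, -0.1, 0.001]
force: [-0.5, -0.4, 3.3]
opening: 43.6
```

```bash
python3 - <<'E'
from h import *
plan(519.1,40.0,145,-11.7)
im=robot.get_image("top"); cv2.imwrite("pics/t18f.png",im); crop("top",im,245,145,100,100,6,"pics/t18.png")
E
```

```text
t 36.50 ee [520.   40.2 149. ] yawx -11.5 open 43.6 F [-0.5 -0.4  3.3] j6 0.21 tilt [0.0012 0.    ]
turn about tool z (rad): 0.003
shift tool x -0.8 y 0.4 z 4.0
```

View pics/t18.png

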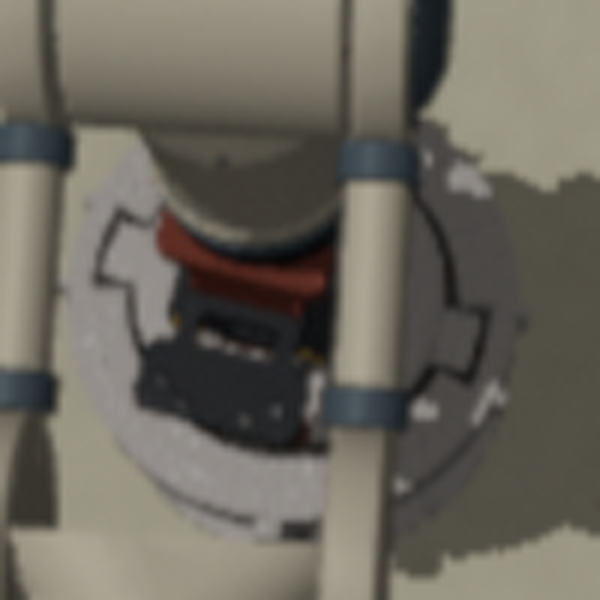

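Lugs centred in both slots with even dark gaps (t18: (110,255) and (465,340)). Press down further.

arm_command --motion '[[[-0.3, 0, 2], [0, 0, 0], 1], [[0, 0, 2], [0, 0, 0], 1], [[0, 0, 1], [0, 0, 0], 1], [[0, 0, 0], [0, 0, 0], 1]]'

```text
time_s: 36.95
ee_pos: [520.0, 40.2, 143.9]
tool_rot: [-0.0, 0.995, -0.1, 0.001]
force: [-1.2, -1.3, 6.9]
opening: 43.7
```

arm_command --motion '[[[-0.2, 0, 0], [0, 0, 0.1], 1], [[-0.2, 0, 0], [0, 0, 0.1], 1], [[-0.2, 0, 0], [0, 0, 0.1], 1], [[0, 0, 0], [0, 0, 0], 1]]'

```text
time_s: 37.35
ee_pos: [519.9, 40.2, 144.3]
tool_rot: [-0.0, 0.968, -0.249, 0.002]
force: [-0.8, -0.0, 6.7]
opening: 43.3
```

```bash
python3 - <<'E'
from h import *
plan(519.1,40.0,145,-91.7); print(robot.get_state()["torque"].round(2))
im=robot.get_image("side"); crop("side",im,290,130,100,90,6,"pics/s19.png")
im=robot.get_image("top"); crop("top",im,245,145,100,100,6,"pics/t19.png")
E
```

```text
t 37.35 ee [519.9  40.2 144.3] yawx -28.9 open 43.3 F [-0.8 -0.   6.7] j6 0.52 tilt [ 0.0034 -0.0003]
turn about tool z (rad): 1.096
shift tool x 0.2 y 0.8 z -0.7
[-0.11  0.39 -0.25]
```

View pics/t19.png

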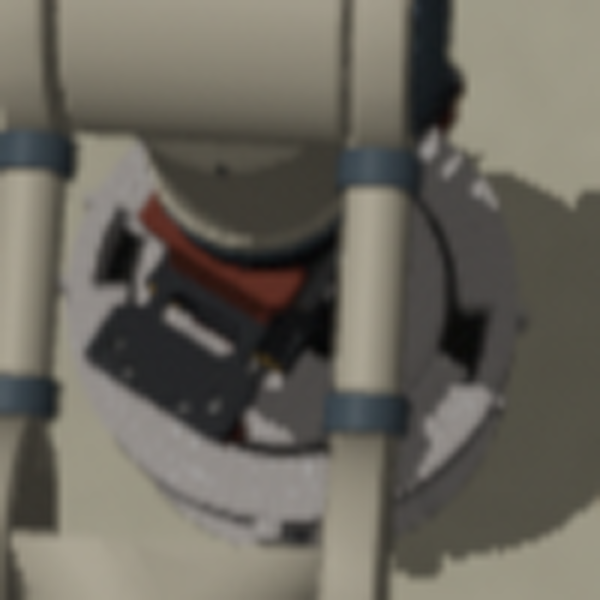

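View pics/s19.png

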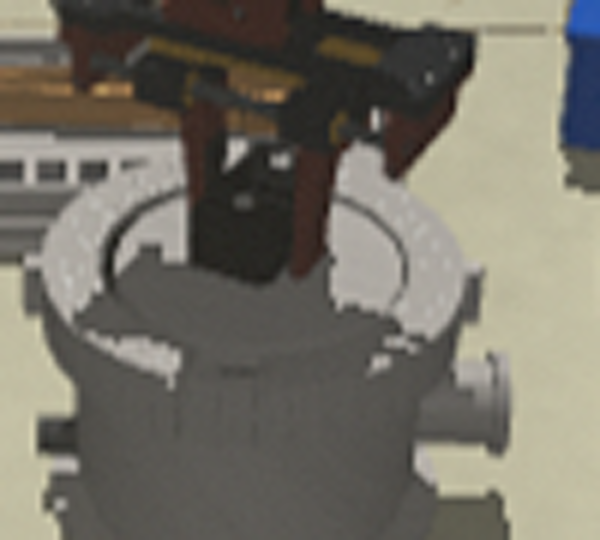

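Slots are now empty (t19 dark at (120,250), (467,340)): the lugs have passed under the lip. Continue turning.

arm_command --motion '[[[-0.2, 0, 0], [0, 0, 0.11], 1], [[-0.2, 0, 0], [0, 0, 0.11], 1], [[-0.2, 0, 0], [0, 0, 0.11], 1], [[-0.2, 0, 0], [0, 0, 0.11], 1], [[-0.2, 0, 0], [0, 0, 0.11], 1], [[-0.2, 0, 0], [0, 0, 0.11], 1], [[-0.2, 0, 0], [0, 0, 0.11], 1], [[-0.2, 0, 0], [0, 0, 0.11], 1], [[0, 0, 0], [0, 0, 0.06], 1], [[0, 0, 0], [0, 0, 0], 1]]'

```text
time_s: 38.45
ee_pos: [518.6, 41.2, 144.2]
tool_rot: [-0.001, 0.751, -0.661, 0.001]
force: [0.9, -0.5, 6.4]
opening: 43.5
```

```bash
python3 - <<'E'
from h import *
plan(519.1,40.0,145,-91.7); print(robot.get_state()["torque"].round(2))
E
```

```text
t 38.45 ee [518.6  41.2 144.2] yawx -82.7 open 43.5 F [ 0.9 -0.5  6.4] j6 1.46 tilt [ 0.0024 -0.0006]
turn about tool z (rad): 0.157
shift tool x 1.2 y -0.5 z -0.8
[-0.1   0.53 -0.27]
```

arm_command --motion '[[[-0.1, 0, 0], [0, 0, 0.06], 1], [[-0.1, 0, 0], [0, 0, 0.06], 1], [[0, 0, 0], [0, 0, 0], 1]]'

```text
time_s: 38.75
ee_pos: [518.5, 41.7, 144.1]
tool_rot: [-0.001, 0.71, -0.704, 0.001]
force: [-0.8, 0.8, 7.4]
opening: 43.7
```

```bash
python3 - <<'E'
from h import *
plan(519.1,40.0,145,-91.7); print(robot.get_state()["torque"].round(2))
E
```

```text
t 38.75 ee [518.5  41.7 144.1] yawx -89.5 open 43.7 F [-0.8  0.8  7.4] j6 1.58 tilt [ 0.0021 -0.    ]
turn about tool z (rad): 0.038
shift tool x 1.7 y -0.6 z -0.9
[ 0.02  0.56 -0.29]
```

arm_command --motion '[[[0, 0, 0], [0, 0, 0.03], 1], [[0, 0, 0], [0, 0, 0.03], 1], [[0, 0, 0], [0, 0, 0], 1]]'

```text
time_s: 39.05
ee_pos: [518.6, 42.5, 144.1]
tool_rot: [0.001, -0.689, 0.724, -0.0]
force: [-0.6, 2.1, 6.5]
opening: 43.9
```

```bash
python3 - <<'E'
from h import *
plan(519.1,40.0,145,-91.7); print(robot.get_state()["torque"].round(2))
E
```

```text
t 39.05 ee [518.6  42.5 144.1] yawx -92.8 open 43.9 F [-0.6  2.1  6.5] j6 1.64 tilt [0.0024 0.0012]
turn about tool z (rad): -0.020
shift tool x 2.5 y -0.6 z -0.9
[0.16 0.53 0.29]
```

arm_command --motion '[[[0, 0, 0], [0, 0, 0.02], 1], [[0, 0, 0], [0, 0, 0.0], 1]]'

```text
time_s: 39.25
ee_pos: [518.7, 42.9, 144.1]
tool_rot: [0.001, -0.683, 0.73, -0.0]
force: [-0.6, 2.1, 6.3]
opening: 43.7
```

```bash
python3 - <<'E'
from h import *
plan(519.1,40.0,145,-91.7); print(robot.get_state()["torque"].round(2))
E
```

```text
t 39.25 ee [518.7  42.9 144.1] yawx -93.8 open 43.7 F [-0.6  2.1  6.3] j6 1.65 tilt [0.0026 0.0015]
turn about tool z (rad): -0.037
shift tool x 2.9 y -0.5 z -0.9
[0.12 0.44 1.59]
```

Torque rose to 1.6 N m: the stop is reached. Let it spring up.

arm_command --motion '[[[0, 0, -2], [0, 0, 0], 1], [[0, 0, -2], [0, 0, 0], 1], [[0, 0, -1.5], [0, 0, 0], 1], [[0, 0, 0], [0, 0, 0], 1]]'

```text
time_s: 39.65
ee_pos: [518.5, 42.9, 147.1]
tool_rot: [0.001, -0.683, 0.73, 0.0]
force: [4.5, 3.2, -3.8]
opening: 43.7
```

```bash
python3 - <<'E'
from h import *
plan(519.1,40.0,150,-91.7); print(robot.get_state()["torque"].round(2))
im=robot.get_image("side"); crop("side",im,290,130,100,90,7,"pics/s20.png")
E
```

```text
t 39.65 ee [518.5  42.9 147.1] yawx -93.8 open 43.7 F [ 4.5  3.2 -3.8] j6 1.65 tilt [0.0002 0.0015]
turn about tool z (rad): -0.037
shift tool x 2.9 y -0.7 z -2.9
[ 0.42 -0.53  1.57]
```

View pics/s20.png

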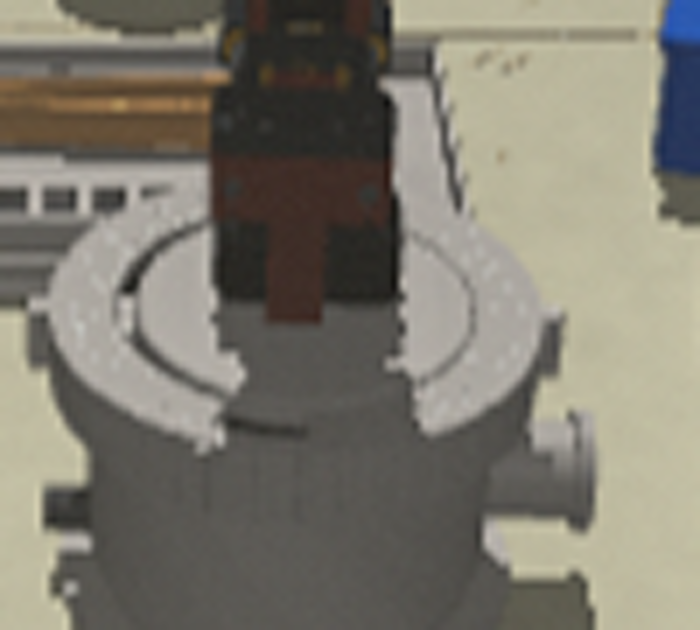

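```bash
python3 - <<'E'
from h import *
im=robot.get_image("side"); s=robot.get_state(); M=RR(s["tool_rot"]).as_matrix()
overlay("side",im,(290,130,100,90),7,"pics/o21.png",lid=(519.5,42,s["ee_pos"][2]-25.5,-2),pot=(519.5,41.7,-1.8))
im=robot.get_image("top"); crop("top",im,245,145,100,100,6,"pics/t21.png")
E
```

```text
(no output)
```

View pics/t21.png

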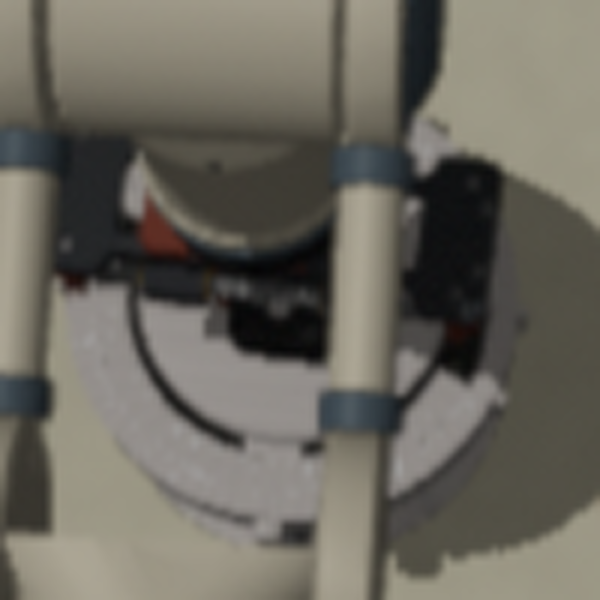

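View pics/o21.png

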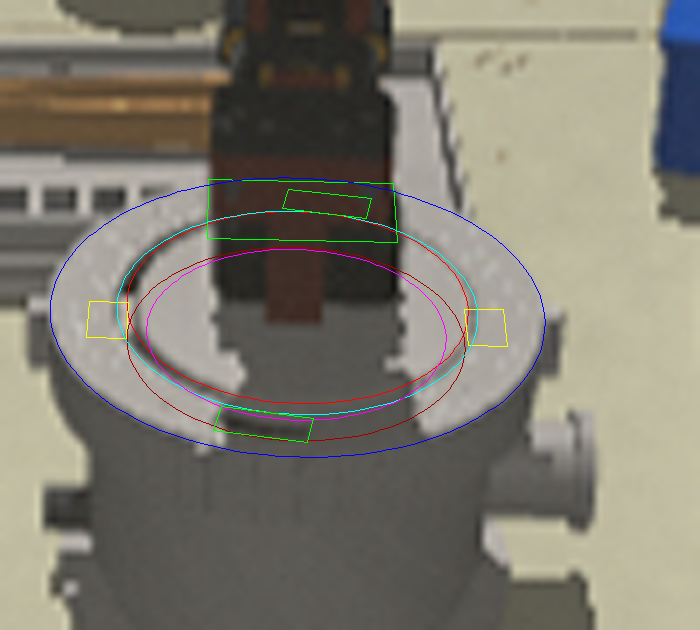

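Lid seems pushed about 3 mm toward +x (wide dark gap at left (125,310) in s20), not yet in the notches (rose only 3 mm). Lower slightly, centre it, ease the twist, raise again.

arm_command --motion '[[[0, 0, 3], [0, 0, 0], 1], [[0, 1.5, 1], [0, 0, 0], 1], [[0, 1.5, 0], [0, 0, -0.015], 1], [[0, 0, 0], [0, 0, 0], 1]]'

```text
time_s: 40.2
ee_pos: [516.9, 42.8, 146.4]
tool_rot: [0.003, -0.688, 0.726, -0.002]
force: [6.5, 2.9, 5.4]
opening: 43.9
```

```bash
python3 - <<'E'
from h import *
plan(519.1,40.0,150,-91.7); print(robot.get_state()["torque"].round(2))
im=robot.get_image("side"); crop("side",im,290,130,100,90,7,"pics/s22.png")
E
```

```text
t 40.20 ee [516.9  42.8 146.4] yawx -93.1 open 43.9 F [6.5 2.9 5.4] j6 1.64 tilt [0.0064 0.0015]
turn about tool z (rad): -0.025
shift tool x 2.7 y -2.2 z -3.6
[ 0.64 -0.4   0.3 ]
```

View pics/s22.png

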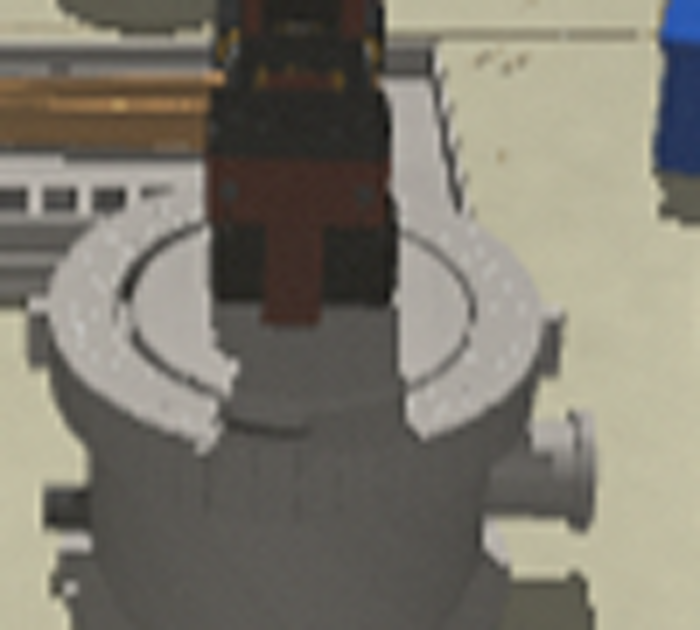

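arm_command --motion '[[[0, 0, -2], [0, 0, 0], 1], [[0, 0, -2], [0, 0, 0], 1], [[0, 0, 0], [0, 0, 0], 1]]'

```text
time_s: 40.55
ee_pos: [516.4, 42.8, 147.7]
tool_rot: [0.002, -0.687, 0.726, -0.0]
force: [9.4, 3.7, -4.1]
opening: 43.8
```

```bash
python3 - <<'E'
from h import *
plan(519.1,40.0,150,-91.7); print(robot.get_state()["torque"].round(2))
im=robot.get_image("side"); crop("side",im,290,130,100,90,7,"pics/s23.png")
E
```

```text
t 40.55 ee [516.4  42.8 147.7] yawx -93.1 open 43.8 F [ 9.4  3.7 -4.1] j6 1.64 tilt [0.0029 0.0016]
turn about tool z (rad): -0.025
shift tool x 2.7 y -2.8 z -2.3
[ 0.61 -0.88  0.32]
```

View pics/s23.png

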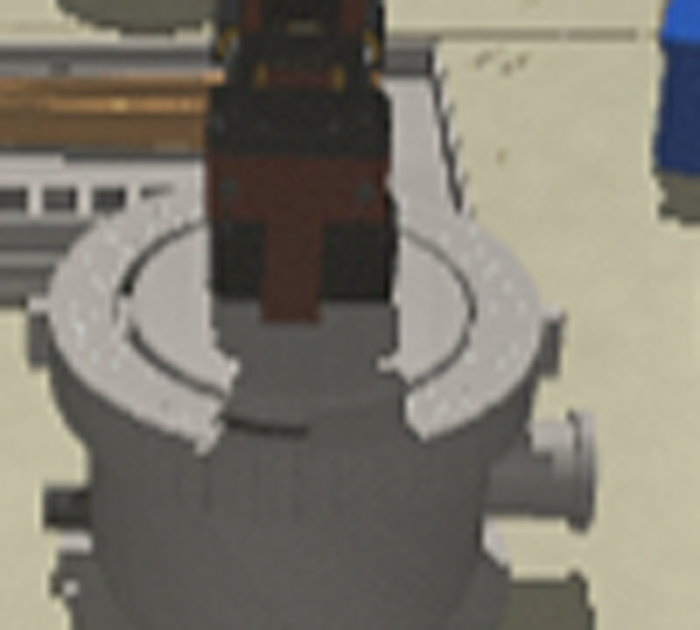

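arm_command --motion '[[[0, -1, 0], [0, 0, 0], 1], [[0, 0, 0], [0, 0, 0], 0], [[0, 0, 0], [0, 0, 0], -0.3], [[0, 0, 0], [0, 0, 0], -0.4], [[0, 0, 0], [0, 0, 0], -0.4]]'

```text
time_s: 41.1
ee_pos: [515.8, 41.6, 148.4]
tool_rot: [-0.0, -0.687, 0.727, 0.0]
force: [0.9, 0.0, -0.2]
opening: 60.7
```

```bash
python3 - <<'E'
from h import *
plan(519.1,40.0,150,-91.7); print(robot.get_state()["torque"].round(2))
im=robot.get_image("side"); crop("side",im,290,130,100,90,7,"pics/s24.png")
E
```

```text
t 41.10 ee [515.8  41.6 148.4] yawx -93.2 open 60.7 F [ 0.9  0.  -0.2] j6 1.64 tilt [-0.0005 -0.0005]
turn about tool z (rad): -0.026
shift tool x 1.5 y -3.3 z -1.6
[ 0.    0.15 -0.06]
```

View pics/s24.png

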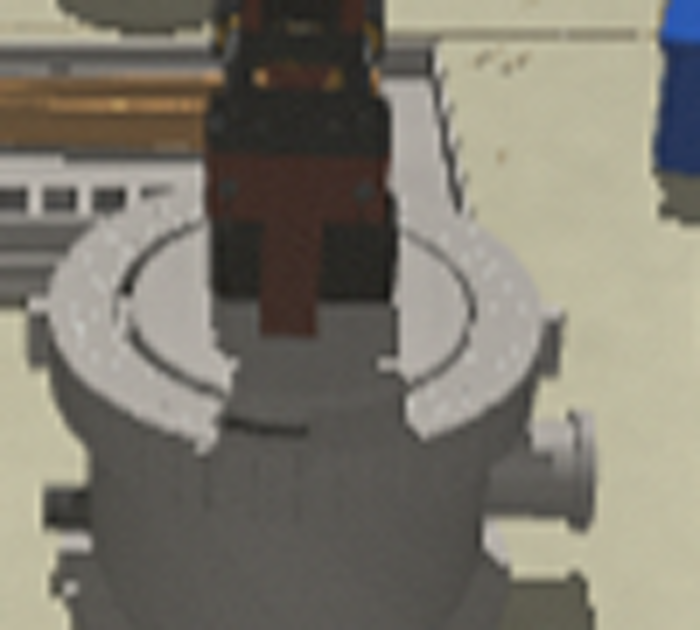

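arm_command --motion '[[[0, 0, -8], [0, 0, 0], -0.6], [[0, 0, -20], [0, 0, 0], -0.6], [[0, 0, -30], [0, 0, 0], -0.6], [[0, 0, -15], [0, 0, 0], -0.6], [[0, 40, 0], [0, 0, 0], -0.6], [[40, 40, 0], [0, 0, 0], -0.6], [[45, 0, 0], [0, 0, 0], -0.6], [[45, 0, 0], [0, 0, 0], -0.6], [[45, 0, 0], [0, 0, 0], -0.6], [[45, 0, 0], [0, 0, 0], -0.6]]'

```text
time_s: 42.15
ee_pos: [428.4, -170.6, 222.2]
tool_rot: [0.0, -0.687, 0.726, -0.001]
force: [0.7, 0.7, 0.6]
opening: 70.4
```

```bash
python3 - <<'E'
from h import *
plan(519.1,40.0,150,-91.7)
im=robot.get_image("side"); cv2.imwrite("pics/s25f.png",im); crop("side",im,290,130,100,90,7,"pics/s25.png")
im=robot.get_image("top"); cv2.imwrite("pics/t25f.png",im); crop("top",im,245,145,100,100,7,"pics/t25.png")
for t in ["lid_mid"]:
  for r in robot.search_frame("top",t): print(np.round(r["centre"],1),r["confidence"])
E
```

```text
t 42.15 ee [ 428.4 -170.6  222.2] yawx -93.2 open 70.4 F [0.7 0.7 0.6] j6 1.17 tilt [ 0.0011 -0.0005]
turn about tool z (rad): -0.025
shift tool x -213.2 y -84.5 z 72.2
[509.2  47.1 142.5] 0.86
[ 192.  -310.5   18.4] 0.82
[ 672.9 -423.9   19.1] 0.71
```

View pics/s25.png

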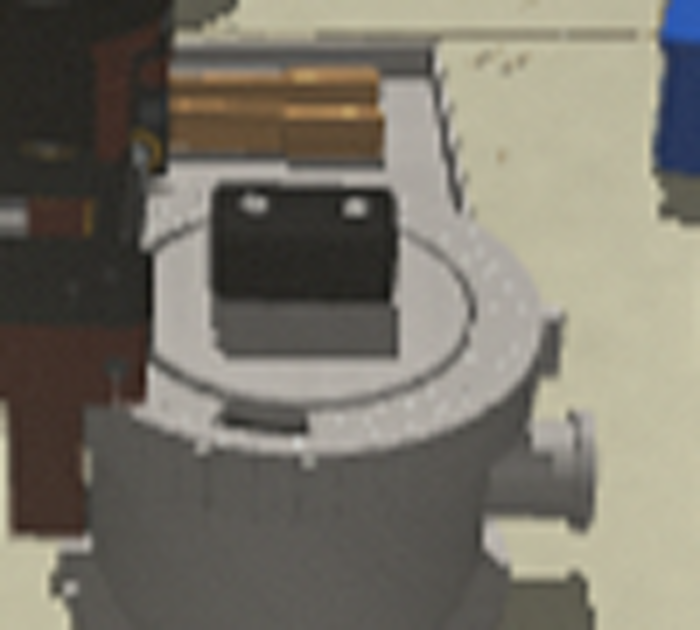

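View pics/t25.png

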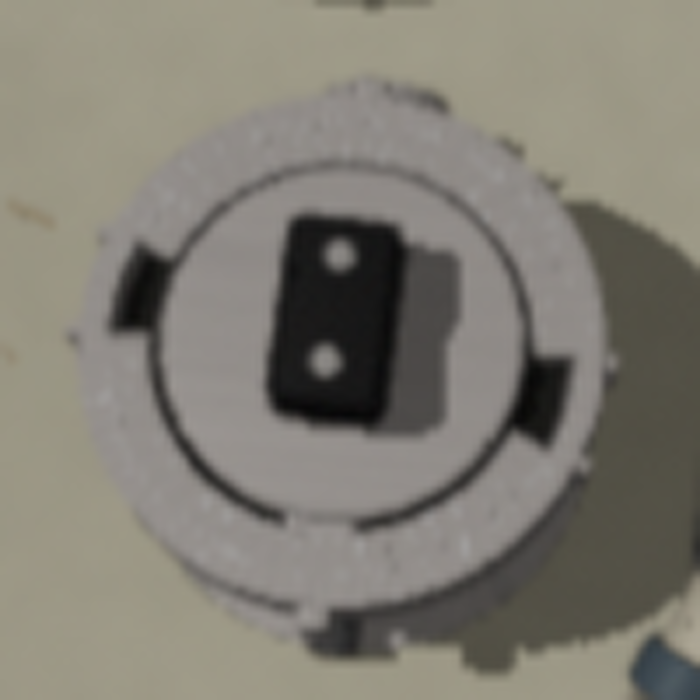

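```bash
python3 - <<'E'
from h import *
T=cv2.imread("pics/t25f.png"); S=cv2.imread("pics/s25f.png")
def spot(im,x,y,r=3,dark=False):
    g=im.astype(float).mean(2)[int(y)-r:int(y)+r+1,int(x)-r:int(x)+r+1]; g=g-np.percentile(g,40); g[g<0]=0
    yy,xx=np.mgrid[int(y)-r:int(y)+r+1,int(x)-r:int(x)+r+1]; return (g*xx).sum()/g.sum(),(g*yy).sum()/g.sum()
ft=lambda u:((u[0]+.5)/7-.5+245,(u[1]+.5)/7-.5+145); fs=lambda u:((u[0]+.5)/7-.5+290,(u[1]+.5)/7-.5+130)
def tri(a,b):
    Ps=[];
    for n,uv in (("top",a),("side",b)):
        c=CM[n]; p=RR(c["attitude"]).as_matrix().T; Ps.append(c["K"]@np.c_[p,-p@c["origin"]])
    X=cv2.triangulatePoints(Ps[0],Ps[1],np.array(a,float).reshape(2,1),np.array(b,float).reshape(2,1)); X=(X[:3]/X[3]).ravel()
    return X.round(1), [np.round(proj(n,X)[0]-uv,2) for n,uv in (("top",a),("side",b))]
pts={}
for nm,t,s in [("rivet-x",(325,360),(255,203)),("rivet+x",(340,255),(355,207))]:
    a=spot(T,*ft(t),2); b=spot(S,*fs(s),2); pts[nm]=tri(a,b); print(nm,a,b,pts[nm])
d=pts["rivet+x"][0]-pts["rivet-x"][0]; print("grip yaw",np.degrees(np.arctan2(d[1],d[0])), "top only",end=" ")
w=ray("top",[spot(T,*ft((325,360)),2),spot(T,*ft((340,255)),2)],186.5); d=w[1]-w[0]; print(np.degrees(np.arctan2(d[1],d[0])), w.mean(0))
w=ray("side",[spot(S,*fs((255,203)),2),spot(S,*fs((355,207)),2)],186.5); d=w[1]-w[0]; print(np.degrees(np.arctan2(d[1],d[0])), w.mean(0))
# slot inner corners near side: top (530,360),(508,430) ; side dark slot inner corners (308,408),(222,405)
for t,s in [((571,359),(308,432)),((548,444),(222,424))]: print("slot outer corner",tri(ft(t),fs(s)))
s2=(1,1)
E
```

```text
rivet-x (np.float64(291.00920754716975), np.float64(196.06083018867923)) (np.float64(325.9400149588632), np.float64(158.55736724008977)) (array([501.2,  44.1, 185.7]), [array([0.  , 0.01]), array([ 0.01, -0.  ])])
rivet+x (np.float64(293.04812030075186), np.float64(180.93909774436094)) (np.float64(340.3427283900041), np.float64(159.1075788611225)) (array([541.1,  42.2, 185.2]), [array([0.  , 0.08]), array([ 0.07, -0.02])])
grip yaw -2.726310993906261 top only -2.7600081324446055 [521.00071377  43.01810505 186.5       ]
-3.880098259285803 [520.91160763  41.34125075 186.5       ]
slot outer corner (array([519.5, -44.4, 138.7]), [array([-0.  , -0.07]), array([-0.07,  0.02])])
slot outer corner (array([486.6, -37.7, 137.4]), [array([-0.01, -0.19]), array([-0.18,  0.05])])
```

```bash
python3 - <<'E'
from h import *
T=cv2.imread("pics/top0.png"); S=cv2.imread("pics/side0.png")
crop("top",T,355,235,45,35,12,"pics/cal_t.png"); crop("side",S,260,230,50,60,10,"pics/cal_s.png")
T=cv2.imread("pics/t25f.png"); S=cv2.imread("pics/s25f.png")
crop("top",T,275,165,40,50,12,"pics/cal2_t.png"); crop("side",S,310,145,50,60,10,"pics/cal2_s.png")
E
```

```text
(no output)
```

View pics/cal_t.png

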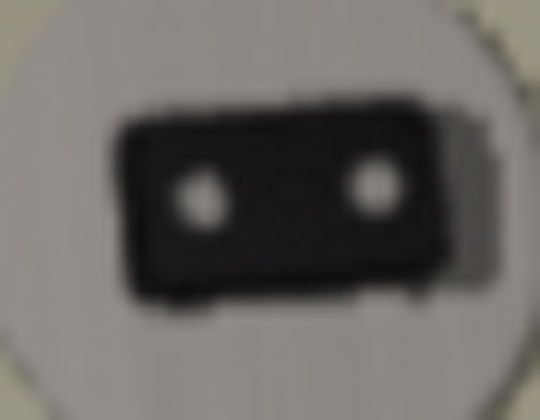

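View pics/cal_s.png

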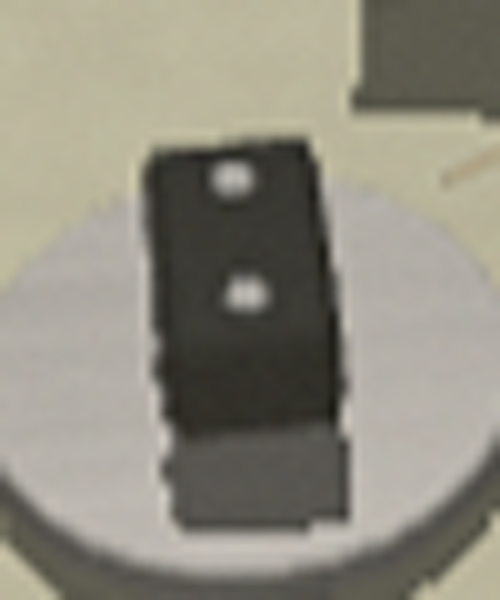

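```bash
cat > tri.py <<'E'
from h import *
def spots(im,box,thr):
    x0,y0,w,h=box; g=im[y0:y0+h,x0:x0+w].astype(float).mean(2)
    m=(g>thr).astype(np.uint8); n,l,st,ce=cv2.connectedComponentsWithStats(m); out=[]
    for i in range(1,n):
        if st[i,4]<=14 and st[i,4]>=2:
            yy,xx=np.where(cv2.dilate((l==i).astype(np.uint8),np.ones((3,3)))>0); wv=np.clip(g[yy,xx]-50,0,None); out.append(((wv*xx).sum()/wv.sum()+x0,(wv*yy).sum()/wv.sum()+y0))
    return out
def tri(a,b):
    Ps=[]
    for n in ("top","side"):
        c=CM[n]; p=RR(c["attitude"]).as_matrix().T; Ps.append(c["K"]@np.c_[p,-p@c["origin"]])
    X=cv2.triangulatePoints(Ps[0],Ps[1],np.array(a,float).reshape(2,1),np.array(b,float).reshape(2,1)); return (X[:3]/X[3]).ravel()
E
python3 - <<'E'
from tri import *
for tn,sn,bt,bs in [("top0","side0",(367,246,22,10),(278,246,14,17)),("t25f","s25f",(287,177,10,22),(322,156,22,8))]:
    a=spots(cv2.imread(f"pics/{tn}.png"),bt,80); b=spots(cv2.imread(f"pics/{sn}.png"),bs,85); print(np.round(a,2).tolist(),np.round(b,2).tolist())
    for p in a:
        for q in b:
            X=tri(p,q); e=[np.abs(proj("top",X)[0]-p).max(),np.abs(proj("side",X)[0]-q).max()]
            if max(e)<3: print(X.round(2),np.round(e,2))
E
```

```text
[[385.8, 250.08], [371.43, 251.26]] [[284.21, 258.91]]
[ 394.34 -217.85   63.4 ] [0.19 0.22]
[ 392.05 -182.8    26.82] [0.46 0.51]
[[293.05, 180.94], [291.01, 196.05]] [[337.03, 156.0], [325.9, 158.65], [340.33, 159.11]]
[534.44  40.65 197.22] [1.33 1.19]
[541.12  42.14 185.22] [0.08 0.08]
[501.18  44.08 185.37] [0.05 0.04]
```

```bash
python3 - <<'E'
from h import *
im=cv2.imread("pics/t25f.png")
s=7;x0,y0,w,h=245,145,100,100
o=cv2.resize(im[y0:y0+h,x0:x0+w],None,fx=s,fy=s,interpolation=cv2.INTER_CUBIC)
c=np.array([519.5,41.7]); yaw=np.radians(-1.8); d=np.array([np.cos(yaw),np.sin(yaw)]);n=np.array([-d[1],d[0]])
def L(P,col,cl=True):
    u=((proj("top",P)-[x0,y0]+.5)*s-.5).round().astype(np.int32); cv2.polylines(o,[u],cl,col,1)
a=np.linspace(0,2*np.pi,120)
L(np.c_[c[0]+100*np.cos(a),c[1]+100*np.sin(a),0*a+137.5],(255,0,0)); L(np.c_[c[0]+73*np.cos(a),c[1]+73*np.sin(a),0*a+137.5],(255,255,0))
for sg in (1,-1): L([np.r_[c+sg*d*70,137.5],np.r_[c+sg*d*104,137.5]],(0,0,255),False)
for k in (80,260):
    t=yaw+np.radians(k); e=np.array([np.cos(t),np.sin(t)]); m=np.array([-e[1],e[0]])
    L([np.r_[c+e*r+m*q,137.5] for r,q in [(73,-18),(89,-18),(89,18),(73,18)]],(0,255,0))
c2=np.array([521,43]);t=np.radians(-2.75);d2=np.array([np.cos(t),np.sin(t)]);n2=np.array([-d2[1],d2[0]])
L([np.r_[c2+d2*r+n2*q,185] for r,q in [(-37,-22),(37,-22),(37,22),(-37,22)]],(0,255,255))
L(np.c_[c2[0]+69*np.cos(a),c2[1]+69*np.sin(a),0*a+141],(0,128,255))
cv2.imwrite("pics/o25.png",o)
E
```

```text
(no output)
```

View pics/o25.png

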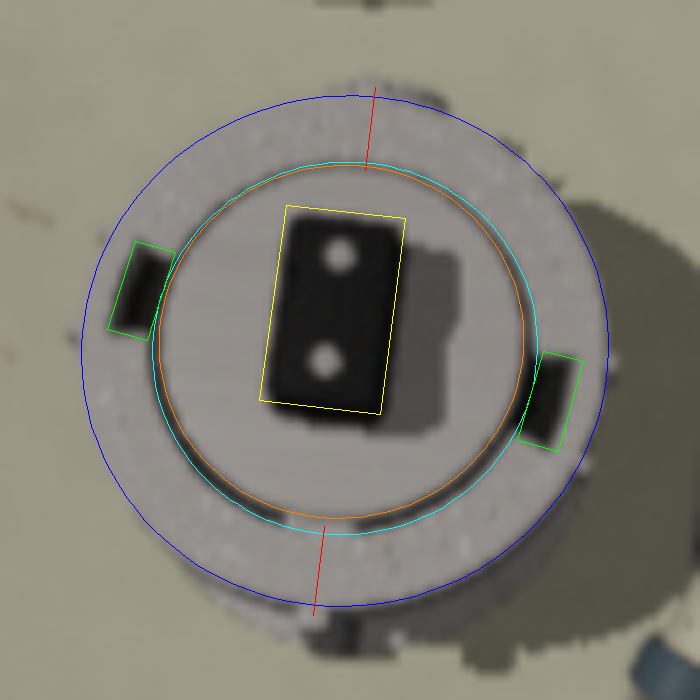

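Angle looks right (lug at (322,523) in line with the broad rib), but the height estimate (~15.5 mm over the mouth) is ambiguous against 18 locked. I'll measure by touch: collar top first, then grip top, with closed fingers.

```bash
python3 - <<'E'
from h import *
plan(458,-20,155,-93.2)
E
```

```text
t 42.30 ee [ 428.3 -171.   221.4] yawx -93.4 open 70.2 F [-0.7 -0.8 -0.7] j6 1.18 tilt [-0.0007  0.0001]
turn about tool z (rad): -0.004
shift tool x -152.4 y -21.3 z 66.4
```

arm_command --motion '[[[-38, -5, 0], [0, 0, 0], 1], [[-38, -5, 0], [0, 0, 0], 1], [[-38, -5, 0], [0, 0, 0], 1], [[-38, -6, 0], [0, 0, 0], 1], [[0, 0, 20], [0, 0, 0], 1], [[0, 0, 20], [0, 0, 0], 1], [[0, 0, 20], [0, 0, 0], 1], [[0, 0, 10], [0, 0, 0], 1], [[0, 0, 0], [0, 0, 0], 1], [[0, 0, 0], [0, 0, 0], 1]]' --squeeze 10

```text
time_s: 43.3
ee_pos: [458.4, -17.8, 152.5]
tool_rot: [0.0, -0.688, 0.726, -0.0]
force: [-0.6, 0.7, 0.0]
opening: 0.3
```

arm_command --motion '[[[0, 0, 5], [0, 0, 0], 1], [[0, 0, 4], [0, 0, 0], 1], [[0, 0, 0], [0, 0, 0], 1]]'

```text
time_s: 43.6
ee_pos: [458.1, -18.4, 142.3]
tool_rot: [-0.0, -0.687, 0.726, 0.0]
force: [0.1, -0.4, 0.2]
opening: 0.6
```

arm_command --motion '[[[0, 0, 2], [0, 0, 0], 1], [[0, 0, 1], [0, 0, 0], 1], [[0, 0, 0], [0, 0, 0], 1]]'

```text
time_s: 43.9
ee_pos: [458.1, -18.3, 139.5]
tool_rot: [-0.0, -0.687, 0.726, 0.0]
force: [0.2, -0.0, 0.1]
opening: 0.8
```

arm_command --motion '[[[0, 0, 1], [0, 0, 0], 1], [[0, 0, 0], [0, 0, 0], 1]]'

```text
time_s: 44.1
ee_pos: [458.2, -18.3, 138.5]
tool_rot: [-0.0, -0.687, 0.726, 0.0]
force: [0.3, 0.5, -0.3]
opening: 0.3
```

arm_command --motion '[[[0, 0, 1], [0, 0, 0], 1], [[0, 0, 0], [0, 0, 0], 1]]'

```text
time_s: 44.3
ee_pos: [458.3, -18.3, 137.9]
tool_rot: [0.0, -0.687, 0.726, -0.0]
force: [0.2, 0.9, 1.5]
opening: 0.4
```

Collar touched at 137.9 (137.5 true). Now the grip top.

arm_command --motion '[[[0, 0, -20], [0, 0, 0], 1], [[0, 0, -30], [0, 0, 0], 1], [[0, 0, -20], [0, 0, 0], 1], [[-20, -20, 0], [0, 0, 0], 1], [[-20, -20, 0], [0, 0, 0], 1], [[-16.5, -26, 0], [0, 0, 0], 1], [[0, 0, 5], [0, 0, 0], 1], [[0, 0, 3], [0, 0, 0], 1], [[0, 0, 0], [0, 0, 0], 1]]'

```text
time_s: 45.2
ee_pos: [526.4, 34.0, 198.9]
tool_rot: [-0.001, -0.687, 0.726, 0.0]
force: [0.8, -0.2, -0.1]
opening: 0.4
```

arm_command --motion '[[[0, 0, 5], [0, 0, 0], 1], [[0, 0, 4], [0, 0, 0], 1], [[0, 0, 1], [0, 0, 0], 1], [[0, 0, 0], [0, 0, 0], 1]]'

```text
time_s: 45.6
ee_pos: [526.9, 34.3, 189.5]
tool_rot: [-0.0, -0.687, 0.726, 0.0]
force: [0.1, 0.7, -1.4]
opening: 0.6
```

arm_command --motion '[[[0, 0, 1], [0, 0, 0], 1], [[0, 0, 0], [0, 0, 0], 1]]'

```text
time_s: 45.8
ee_pos: [527.2, 34.4, 188.7]
tool_rot: [0.0, -0.687, 0.726, -0.0]
force: [-0.4, -0.1, -0.2]
opening: 0.4
```

arm_command --motion '[[[0, 0, 1], [0, 0, 0], 1], [[0, 0, 0], [0, 0, 0], 1]]'

```text
time_s: 46.0
ee_pos: [527.2, 34.5, 187.5]
tool_rot: [-0.0, -0.687, 0.726, 0.0]
force: [0.5, 0.4, -0.7]
opening: 0.4
```

arm_command --motion '[[[0, 0, 1], [0, 0, 0], 1], [[0, 0, 0], [0, 0, 0], 1]]'

```text
time_s: 46.2
ee_pos: [527.2, 34.5, 186.5]
tool_rot: [-0.0, -0.687, 0.726, 0.0]
force: [-0.3, -0.9, -1.0]
opening: 0.7
```

arm_command --motion '[[[0, 0, 1], [0, 0, 0], 1], [[0, 0, 0], [0, 0, 0], 1]]'

```text
time_s: 46.4
ee_pos: [527.2, 34.5, 185.5]
tool_rot: [-0.0, -0.687, 0.726, 0.0]
force: [0.0, 0.4, 0.0]
opening: 0.3
```

arm_command --motion '[[[0, 0, 1], [0, 0, 0], 1], [[0, 0, 0], [0, 0, 0], 1]]'

```text
time_s: 46.6
ee_pos: [527.2, 34.5, 184.5]
tool_rot: [-0.0, -0.687, 0.726, 0.0]
force: [0.8, -0.4, -0.1]
opening: 0.4
```

arm_command --motion '[[[0, 0, 1], [0, 0, 0], 1], [[0, 0, 0], [0, 0, 0], 1]]'

```text
time_s: 46.8
ee_pos: [527.2, 34.4, 184.2]
tool_rot: [0.0, -0.687, 0.726, -0.0]
force: [-1.5, -0.3, 3.9]
opening: 0.3
```

Grip top touched at 184.2, i.e. lid_mid about 15.5 mm over the mouth: under the lip, not yet sprung into the notches. Re-grasp centred and work it in.

arm_command --motion '[[[0, 0, -15], [0, 0, 0], 1], [[0, 0, -20], [0, 0, 0], 0], [[0, 0, 0], [0, 0, 0], -0.6], [[0, 0, 0], [0, 0, 0], -0.6], [[0, 0, 0], [0, 0, 0], -0.6]]'

```text
time_s: 47.3
ee_pos: [527.0, 34.5, 217.7]
tool_rot: [-0.0, -0.687, 0.726, 0.0]
force: [-0.3, -0.1, 0.2]
opening: 28.9
```

```bash
python3 - <<'E'
from h import *
plan(520.5,42.3,147.4,-93)
E
```

```text
t 47.30 ee [527.   34.5 217.7] yawx -93.2 open 28.9 F [-0.3 -0.1  0.2] j6 1.63 tilt [-0.0012 -0.    ]
turn about tool z (rad): -0.003
shift tool x -7.5 y 6.9 z 70.3
```

arm_command --motion '[[[-7.5, 7, 0], [0, 0, 0], -0.6], [[0, 0, 0], [0, 0, 0], -0.6], [[0, 0, 0], [0, 0, 0], -0.6], [[0, 0, 0], [0, 0, 0], -0.6], [[0, 0, 0], [0, 0, 0], -0.6]]'

```text
time_s: 47.8
ee_pos: [520.6, 42.3, 218.6]
tool_rot: [-0.0, -0.687, 0.726, 0.0]
force: [-0.2, -0.6, 0.5]
opening: 68.5
```

arm_command --motion '[[[0, 0, 15], [0, 0, 0], -0.6], [[0, 0, 15], [0, 0, 0], -0.6], [[0, 0, 15], [0, 0, 0], -0.6], [[0, 0, 15], [0, 0, 0], -0.6], [[0, 0, 8], [0, 0, 0], -0.6], [[0, 0, 0], [0, 0, 0], -0.6]]'

```text
time_s: 48.4
ee_pos: [519.8, 42.3, 148.5]
tool_rot: [-0.001, -0.687, 0.726, 0.001]
force: [-0.2, 1.0, 0.5]
opening: 70.1
```

```bash
python3 - <<'E'
from h import *
plan(520.5,42.3,147.4,-93)
im=robot.get_image("side"); crop("side",im,290,130,100,90,7,"pics/s27.png")
E
```

```text
t 48.40 ee [519.8  42.3 148.5] yawx -93.2 open 70.1 F [-0.2  1.   0.5] j6 1.64 tilt [-0.0033 -0.    ]
turn about tool z (rad): -0.003
shift tool x -0.0 y -0.7 z 1.1
```

View pics/s27.png

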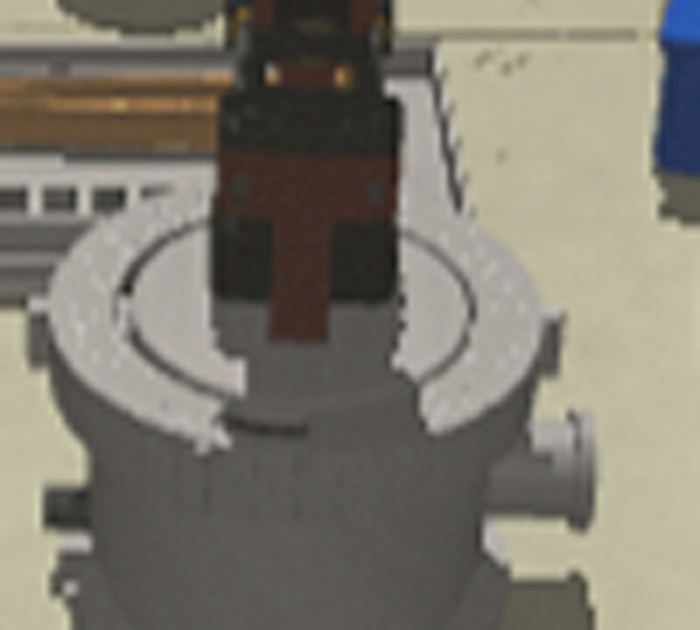

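arm_command --motion '[[[0, 0, 0], [0, 0, 0], 0], [[0, 0, 0], [0, 0, 0], 1], [[0, 0, 0], [0, 0, 0], 1], [[0, 0, 0], [0, 0, 0], 1], [[0, 0, 0], [0, 0, 0], 1]]' --squeeze 55

```text
time_s: 48.95
ee_pos: [520.9, 42.5, 151.2]
tool_rot: [0.0, -0.688, 0.726, -0.0]
force: [0.6, 1.2, 1.6]
opening: 43.4
```

```bash
python3 - <<'E'
from h import *
plan(520.5,42.3,147.4,-93); print(robot.get_state()["torque"].round(2))
E
```

```text
t 48.95 ee [520.9  42.5 151.2] yawx -93.1 open 43.4 F [0.6 1.2 1.6] j6 1.64 tilt [0.0011 0.0003]
turn about tool z (rad): -0.002
shift tool x 0.3 y 0.4 z 3.8
[0.03 0.13 0.28]
```

arm_command --motion '[[[0, 0, 2], [0, 0, 0], 1], [[0, 0, 0], [0, 0, -0.03], 1], [[0, 0, 0], [0, 0, 0], 1], [[0, 0, 0], [0, 0, 0], 1]]'

```text
time_s: 49.35
ee_pos: [521.0, 42.3, 150.0]
tool_rot: [0.001, -0.698, 0.716, -0.001]
force: [0.0, 1.0, 5.5]
opening: 43.5
```

```bash
python3 - <<'E'
from h import *
plan(520.5,42.3,151.2,-93); print(robot.get_state()["torque"].round(2))
E
```

```text
t 49.35 ee [521.   42.3 150. ] yawx -91.5 open 43.5 F [0.  1.  5.5] j6 1.61 tilt [ 0.002 -0.   ]
turn about tool z (rad): 0.027
shift tool x 0.1 y 0.5 z -1.2
[-0.    0.37  0.14]
```

arm_command --motion '[[[0, 0, -2], [0, 0, 0], 1], [[0, 0, -2], [0, 0, 0], 1], [[0, 0, 0], [0, 0, 0], 1], [[0, 0, 0], [0, 0, 0], 1]]'

```text
time_s: 49.75
ee_pos: [521.0, 42.3, 153.1]
tool_rot: [0.0, -0.698, 0.716, -0.0]
force: [1.6, 1.3, 4.9]
opening: 43.9
```

```bash
python3 - <<'E'
from h import *
plan(520.5,42.3,151.2,-93); print(robot.get_state()["torque"].round(2))
E
```

```text
t 49.75 ee [521.   42.3 153.1] yawx -91.4 open 43.9 F [1.6 1.3 4.9] j6 1.61 tilt [ 0.0012 -0.0001]
turn about tool z (rad): 0.027
shift tool x 0.0 y 0.5 z 1.9
[-0.03 -0.06  0.07]
```

It rose freely past the lip height — the notch is being entered. Ease up further.

arm_command --motion '[[[0, 0, -1], [0, 0, 0], 1], [[0, 0, -0.5], [0, 0, 0], 1], [[0, 0, 0], [0, 0, 0], 1], [[0, 0, 0], [0, 0, 0], 1]]'

```text
time_s: 50.15
ee_pos: [520.9, 42.3, 153.9]
tool_rot: [0.0, -0.698, 0.716, -0.0]
force: [4.9, 0.5, 0.2]
opening: 44.0
```

```bash
python3 - <<'E'
from h import *
plan(520.5,42.3,151.2,-93); print(robot.get_state()["torque"].round(2))
E
```

```text
t 50.15 ee [520.9  42.3 153.9] yawx -91.4 open 44.0 F [4.9 0.5 0.2] j6 1.61 tilt [ 0.0006 -0.    ]
turn about tool z (rad): 0.027
shift tool x 0.1 y 0.4 z 2.7
[-0.01 -0.74  0.04]
```

arm_command --motion '[[[0, 0, 0], [0, 0, 0], 0.5], [[0, 0, 0], [0, 0, 0], -0.3], [[0, 0, 0], [0, 0, 0], -0.6], [[0, 0, 0], [0, 0, 0], -0.6], [[0, 0, -8], [0, 0, 0], -0.6], [[0, 0, -20], [0, 0, 0], -0.6], [[0, 0, -20], [0, 0, 0], -0.6], [[0, 0, -12], [0, 0, 0], -0.6], [[0, 0, 0], [0, 0, 0], 1], [[0, 0, 0], [0, 0, 0], 1]]'

```text
time_s: 51.15
ee_pos: [520.6, 42.3, 213.8]
tool_rot: [-0.0, -0.698, 0.716, 0.0]
force: [-1.1, 0.5, -0.8]
opening: 57.7
```

arm_command --motion '[[[0, 0, 5], [0, 0, 0], 1], [[0, 0, 5], [0, 0, 0], 1], [[0, 0, 5], [0, 0, 0], 1], [[0, 0, 5], [0, 0, 0], 1], [[0, 0, 0], [0, 0, 0], 1], [[0, 0, 0], [0, 0, 0], 1]]' --squeeze 10

```text
time_s: 51.75
ee_pos: [520.5, 42.3, 193.9]
tool_rot: [-0.0, -0.698, 0.716, 0.0]
force: [-0.2, 0.5, 0.8]
opening: 9.6
```

arm_command --motion '[[[0, 0, 3], [0, 0, 0], 1], [[0, 0, 2], [0, 0, 0], 1], [[0, 0, 0.5], [0, 0, 0], 1], [[0, 0, 0], [0, 0, 0], 1]]'

```text
time_s: 52.15
ee_pos: [520.6, 42.4, 188.5]
tool_rot: [-0.0, -0.698, 0.716, 0.0]
force: [0.0, -0.2, -0.2]
opening: 0.3
```

arm_command --motion '[[[0, 0, 1], [0, 0, 0], 1], [[0, 0, 0], [0, 0, 0], 1]]'

```text
time_s: 52.35
ee_pos: [520.6, 42.3, 187.6]
tool_rot: [0.0, -0.698, 0.716, -0.0]
force: [0.2, -0.9, 0.5]
opening: 0.5
```

arm_command --motion '[[[0, 0, 1], [0, 0, 0], 1], [[0, 0, 0], [0, 0, 0], 1]]'

```text
time_s: 52.55
ee_pos: [520.7, 42.4, 186.9]
tool_rot: [0.0, -0.698, 0.716, -0.0]
force: [0.5, 0.3, -0.5]
opening: 0.3
```

arm_command --motion '[[[0, 0, 0.7], [0, 0, 0], 1], [[0, 0, 0], [0, 0, 0], 1]]'

```text
time_s: 52.75
ee_pos: [520.7, 42.3, 186.6]
tool_rot: [0.0, -0.698, 0.716, -0.0]
force: [-0.9, 0.0, 4.0]
opening: 0.3
```

arm_command --motion '[[[0, 0, 0.5], [0, 0, 0], 1], [[0, 0, 0], [0, 0, 0], 1]]'

```text
time_s: 52.95
ee_pos: [520.7, 42.4, 185.8]
tool_rot: [0.0, -0.698, 0.716, -0.0]
force: [-1.0, 0.2, 4.6]
opening: 0.6
```

Grip top now at 186.6 (186.5 expected for locked). Retreat and make the final check.

arm_command --motion '[[[0, 0, -10], [0, 0, 0], 1], [[0, 0, -25], [0, 0, 0], 1], [[0, 0, -30], [0, 0, 0], 1], [[0, 30, -20], [0, 0, 0], 1], [[45, 20, 0], [0, 0, 0], 1], [[45, 10, 0], [0, 0, 0], 1], [[45, 10, 0], [0, 0, 0], 1], [[45, 10, 0], [0, 0, 0], 1], [[45, 0, 0], [0, 0, 0], 1], [[0, 0, 0], [0, 0, 0], 1]]'

```text
time_s: 53.95
ee_pos: [433.9, -184.9, 269.6]
tool_rot: [-0.001, -0.696, 0.718, 0.0]
force: [-0.8, 0.7, 0.1]
opening: 0.6
```

```bash
python3 - <<'E'
from tri import *
T=robot.get_image("top"); cv2.imwrite("pics/t30f.png",T); S=robot.get_image("side"); cv2.imwrite("pics/s30f.png",S)
crop("top",T,245,145,100,100,7,"pics/t30.png"); crop("side",S,290,130,100,90,7,"pics/s30.png")
a=spots(T,(287,177,10,22),80); b=spots(S,(322,152,22,11),85); print(np.round(a,1).tolist(),np.round(b,1).tolist())
for p in a:
    for q in b:
        X=tri(p,q); e=[np.abs(proj("top",X)[0]-p).max(),np.abs(proj("side",X)[0]-q).max()]
        if max(e)<.6: print(X.round(2),np.round(e,2))
print(robot.get_state()["ee_pos"], robot.get_state()["time_s"])
E
```

```text
[[293.0, 180.7]] [[325.7, 158.0], [340.3, 158.2]]
[540.85  42.13 188.15] [0.07 0.06]
[ 434.73263729 -181.09890691  270.08298867] 54.05
```

View pics/t30.png

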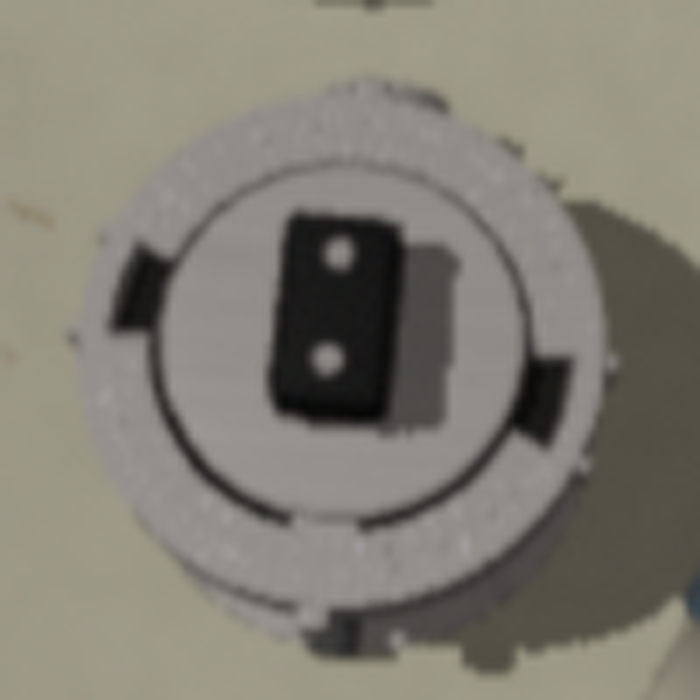

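View pics/s30.png

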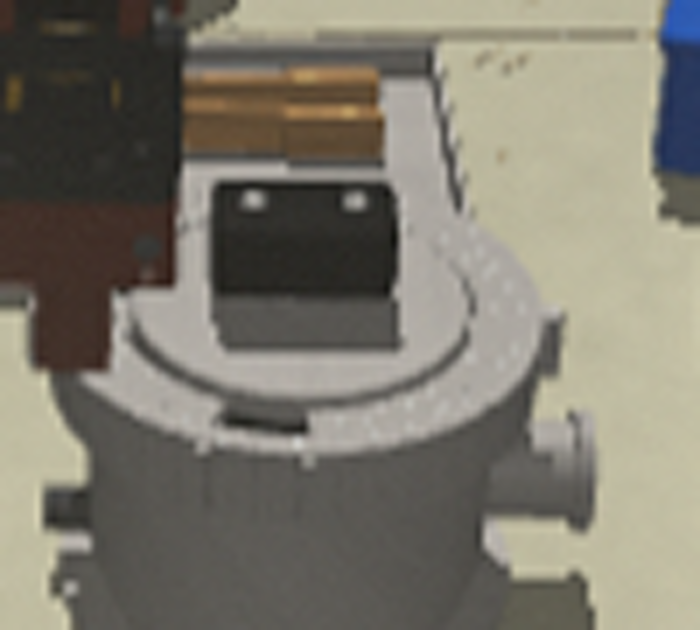

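View pics/t30f.png

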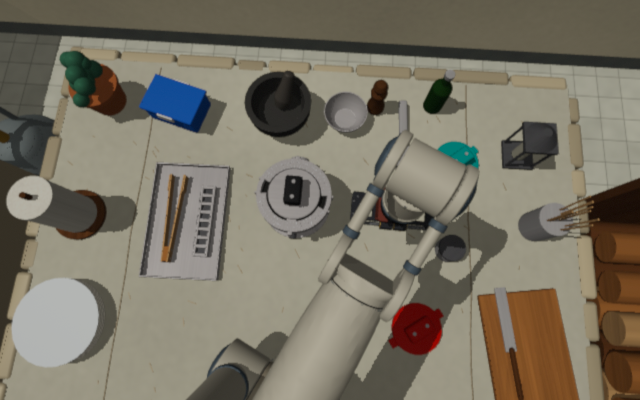

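View pics/s30f.png

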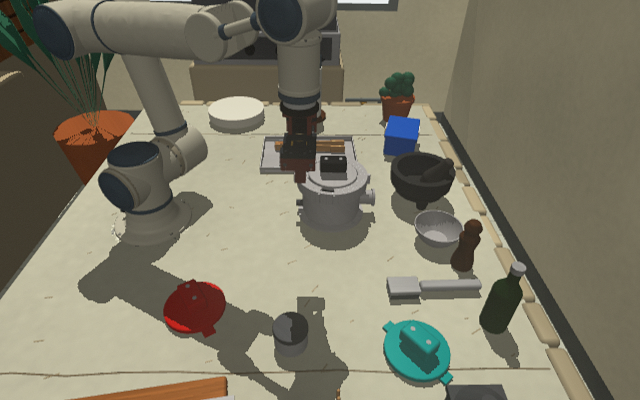

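The lid stands 2.9 mm higher than before and level, with the grip at (293,190) in line with the outlet. Tongs and trivet lie in the pan, and no chunk is left on the ledge. Handing in.

```bash
python3 -c "
from workcell import robot
print(robot.close_job())"
```

```text
the job is handed in; nothing more can be done
None
```

The smoke pot is ready and the job is handed in, at about 54 s of the 210 s allowed. I laid the tongs and trivet flat in the sheet pan, then put both chunks of wood into the pot; only two were on the ledge. I then set the lid in its slots, pressed it down and turned it clockwise to the stop.

**Lid:** At the first release it was not locked. A touch with the closed fingers put it about 15.5 mm over the mouth, still under the lip. I gripped it again, pressed down, turned it back about 1.7° and let it spring up. A second touch found the grip top at 186.6 mm, against 186.5 mm expected when locked. The cameras also showed it 2.9 mm higher than before.

**Last pictures:** The grip is in line with the outlet to within about 1–2°, which is the limit of my measurement. The lug sits at the broad rib, and the tongs and trivet are flat in the pan. No chunk is left on the ledge. The bystanders look unmoved, though the arm hid part of the brush and the salt tin from the top camera.

**Disagreement:** At the first release the angle looked right in the pictures while the height did not; the touch check settled it. One chunk shifted inside the pot by itself, and I last saw both chunks in there before the lid went on.

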